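# Mist the succulents and put them under the grow lamp

## Task

Swing the little grow lamp aside so that its head is well clear of the metal plant tray, then stand all the potted succulents that are on the table upright on the tray's floor. With the lamp still aside, pick up the plant mister and hold it still for two seconds with its nozzle aimed at the middle of the group of pots on the tray from about 18 cm away, stand it back upright in the middle of its cork coaster, and then swing the lamp back so that its head is centred over the tray and stays there. Leave the teapot and the cup where they are.

Things in the scene. Friction and masses are not known exactly. Their poses are not given: they have to be found in the camera images.
- lamp (a joint): swing of the grow lamp's level arm about its fixed vertical post, rad. 0: the arm points from the post towards -x (the robot); positive swings the head towards -y (the robot's right), negative towards +y. Range -1.4 to 1.4. Stiff: about 0.6 N m of friction (2.5 N at the head); it stays where it is left. At the start the head hangs over the tray.
- lamp_head (a point): point on the axis of the upright round wooden grip (22 mm diameter, top at 262 mm) on the lamp's head, 240 mm above the table, 260 mm from the hinge axis. The head under it is a dark disc, 110 mm diameter, 172 to 194 mm above the table; the 16 mm wide arm to the post has its top at 206 mm. Swing the lamp by this grip; being round, it can turn between the fingers.
- lamp_hinge (a point): point on the vertical hinge axis of the lamp, 240 mm above the table; the post is fixed on the table (its top at 218 mm), beyond the tray as seen from the robot
- tray: fixed square aluminium tray, 192 by 192 mm outside, 180 by 180 mm inside, rim 14 mm high, floor 6 mm thick; origin: centre of its underside on the table, x and y along its sides, z up. Holds four pots two by two.
- tray_mid (a point): point above the tray's centre, 35 mm above the table: the middle of the pots, at which the mister is to be aimed
- coaster: fixed cork disc, 110 mm diameter, 4 mm thick, on the table; origin: centre of its underside. The mister's place.
- mister: plant mister: round amber bottle, 60 mm diameter, black head on top, 158 mm tall, 250 g; origin: centre of its underside, z up, nozzle side +x. The head is a block 50 mm along x (-20 to +30 mm), 26 mm wide along y, 118 to 158 mm above the underside: grip it across the 26 mm from above. Stands on the coaster at the start.
- nozzle (a point): tip of the mister's nozzle, 44 mm in +x and 126 mm up from the mister's origin; this point's own x axis is the spray direction: forward along the mister's +x and 45 degrees downward when the mister stands upright (y is the mister's y)
- teapot: bystander: blue teapot, 124 mm diameter, 144 mm tall, loose; origin: centre of its underside; its spout points to its +x
- cup: bystander: white teacup on a 132 mm saucer, one piece, 68 mm tall, loose; origin: centre of the underside
- pot1: potted succulent: straight round clay pot, 48 mm diameter, 55 mm tall, with a small firm plant on top reaching 78 mm; 130 to 250 g; stands on the table at the start; origin: centre of the pot's underside, z up. Absent in some starts (None).
- pot2: potted succulent: straight round clay pot, 48 mm diameter, 55 mm tall, with a small firm plant on top reaching 78 mm; 130 to 250 g; stands on the table at the start; origin: centre of the pot's underside, z up. Absent in some starts (None).
- pot3: potted succulent: straight round clay pot, 48 mm diameter, 55 mm tall, with a small firm plant on top reaching 78 mm; 130 to 250 g; stands on the table at the start; origin: centre of the pot's underside, z up. Absent in some starts (None).
- pot4: potted succulent: straight round clay pot, 48 mm diameter, 55 mm tall, with a small firm plant on top reaching 78 mm; 130 to 250 g; stands on the table at the start; origin: centre of the pot's underside, z up. Absent in some starts (None).
Mind the look-alikes: they are no part of the job. Several things have the shape of the mister; the one meant has the colours described above.

How it is judged:
By the outcome, as a careful person would: the job done as asked, in the order asked, and still so for the second after the job is handed in, with the robot touching nothing.
Of pot1, pot2, pot3, pot4 only 2 to 4 are there at a start; the rules pass over those that are not, and their reading is None.
At some moment in a run one of pot1, pot2, pot3, pot4 may be knocked a few centimetres aside while the robot is not near it.
It also fails if it takes over 210 s, if anything falls off the work surface, if the arm or the gripper's body presses on something with over 40 N, if the wrist force passes 120 N, or if a joint passes its speed limit or range.

## Robot

A 7-joint arm with a two-finger parallel gripper is mounted at the origin on the work surface. World frame = base frame: x ahead of the robot, y to its left, z up, the work surface at z = 0. Lengths are in m, angles in rad, forces in N, time in s.
With the tool pointing down it reaches from about 0.4 to 0.925 m from the base axis. Payload 4.1 kg.
Tool frame: the origin (TCP) lies midway between the tips of the shut fingers; the grasp point (between the pads) lies ctrl.grasp_offset behind it (ctrl.grasp_offset is the distance from the TCP to the grasp point, in m); z points along the fingers, y is the direction in which the jaws open and shut (so a half turn about z gives the same grasp; the last joint's range is limited). The gripper opens to 85 mm and grips with 20 to 120 N. Pads are 22 mm wide; open, the fingers measure 114 mm over their backs; the gripper's body (76 mm by 85 mm) begins 54 mm behind the grasp point. The pads swing forward as they close: fully open they stand 13 mm farther back than shut.
Start: joints at [1.222, 0.398, 0.045, 1.537, -0.019, 1.207, -0.051], TCP at [0.161, -0.63, 0.231] pointing down, gripper open.
Joint ranges: [-2.82, 2.82], [-0.49, 2.23], [-1.37, 1.46], [0, 2.46], [-1.36, 4.5], [0.23, 2], [-2.94, 2.94]. Speed limits (rad/s): [2.57, 2.57, 3.14, 3.14, 3.14, 3.14, 3.14].

## Interface

Orientations are given as a unit quaternion [w, x, y, z].
In Python, from bench import ctrl gives the robot as it stands.
- The arm moves only by the tool apply_moves, never from a script. Its argument "targets" is a list of rows, each a list of 7 numbers: the closure, from 0 (fully open) to 1 (shut), then the shift along the tool's x, y, z in cm, then the turn, a rotation vector about the tool's x, y, z in degrees. A call has 1 to 20 rows; each row is the pose to reach, as a shift and turn from the pose commanded when the call began, along the tool's axes at that moment; what a row does not reach only later rows make up. A row lasts 1/12 s, in which the tool goes at most 41.7 mm and 7.16 degrees, less where a joint would pass 70% of its speed; a pose out of reach is approached as far as the arm can. A call with a gripper value outside its range is refused whole. The fingers move at their own pace and stop on an object; "grip_force" is the grip in N (left out, the last holds). Time passes only in rows, so rows that repeat a pose let the fingers close. It gives the time, the measured TCP pose, the force and the opening at its end, in the units of the state.
- ctrl.sense(): the state, without advancing time (a new reading comes with each control period).
- ctrl.get_image(name): name is "side" or "top" or "wrist"; returns (picture, depth): 420x560x3 uint8, red, green, blue; 420x560 float32, m along the optical axis (not along the pixel's ray), 0 where there is no reading.
- ctrl.camera_model(name): a dict with "fx", "fy", "cx", "cy" (pixels), "k1" (the pictures are not rectified: a ray, as slopes to the right and down, at radius r is drawn at 1 + k1 r^2 times it, then the intrinsics apply), "cam_to_world" (4x4, takes a point from camera to world coordinates); the wrist camera has in their place "T_tool_cam" (4x4, takes a point from camera to tool coordinates, whose origin is the TCP and whose axes are the flange's). Camera axes: x right, y down, z forward; pixel columns grow to the right and rows downward; lengths in m; the calibration is good to about 2 mm. A picture is of the moment at which its call begins: read the wrist's pose just before it. camera_model takes no time and is no camera call.
- ctrl.sign_off(): hands the job in, once; it reports no verdict.
The state is a dict: "time": time; "qpos": joint angles; "qd": joint speeds; "effort": joint torques, N m; "ee_pos": TCP position; "eef_rot": TCP orientation; "force": force on the tool from outside, world axes, zero at the start; "torque": the same for the moment, N m; "gripper_width": opening from 0.0 (shut) to 1.0 (fully open).
Only numpy, scipy, OpenCV 4.12 (cv2) and the standard library are available. Lean on these libraries where they do the work, as an engineer would, in place of code of your own. Each camera call takes 0.05 s, during which the arm holds its last target.

## Working session

There is one attempt and no reset: what is moved stays moved. The work goes in short steps, Python scripts to look and compute and a tool call to move; the robot and the scene stay as the last step left them, time stands still between calls to the robot, and variables do not carry over. Pictures are saved under pics/ and viewed, and the job is handed in when it is done.

Besides the shell and the picture viewer there is one more tool, called as name(argument=value, ...), one argument or row to a line, values as JSON. apply_moves: Moves the arm, as the interface text tells. Its arguments: {"type":"object","properties":{"targets":{"type":"array"},"grip_force":{"type":"number"}},"required":["targets"]}

```bash
ls -la; mkdir -p pics
python3 - <<'E'
from bench import ctrl
import cv2
print(ctrl.sense(), ctrl.grasp_offset)
for n in ["side","top","wrist"]:
    p,d=ctrl.get_image(n); cv2.imwrite(f"pics/{n}0.png",p[:,:,::-1]); import numpy as np; np.save(f"pics/{n}0_d.npy",d)
    print(n,ctrl.camera_model(n))
E
```

```text
total 12
drwxr-xr-x  3 agent agent 4096 Dec  7 09:26 .
drwxr-xr-x 23 root  root  4096 Dec  7 09:26 ..
drwxr-xr-x  2 agent agent 4096 Dec  7 09:26 pics
{'time': 0.0, 'qpos': array([ 1.2220144 ,  0.39917174,  0.0450473 ,  1.53787678, -0.0186869 ,
        1.20684605, -0.050654  ]), 'qd': array([-0.0006042 , -0.00035934, -0.00026024,  0.00142863,  0.00033716,
       -0.0010972 ,  0.0004775 ]), 'effort': array([ 2.27169726e-04, -4.75122464e+01,  1.36448119e+00, -2.54221612e+01,
        1.14734101e-02,  9.51957802e-03, -9.97551695e-06]), 'ee_pos': array([ 0.16053331, -0.62923021,  0.23027823]), 'eef_rot': array([-9.20894308e-04,  9.92201445e-01,  1.24641120e-01, -1.90143529e-04]), 'force': array([-0.93325738,  0.66565777, -0.69888127]), 'torque': array([ 0.02249981, -0.08618998, -0.01147612]), 'gripper_width': 1.0001155150977223} 0.0187
side {'fx': 458.4111210934816, 'fy': 458.4111210934816, 'cx': 281.15264633004733, 'cy': 216.95786320735988, 'k1': -0.11736719550277327, 'cam_to_world': array([[-0.74225215, -0.45921976,  0.48803582, -0.11838992],
       [-0.67000211,  0.49485974, -0.5533633
[... 334 characters left out ...]
340389,  0.4113676 ],
       [-0.99988947, -0.01476044, -0.0017819 , -0.04410192],
       [ 0.00300658, -0.08336873, -0.99651423,  1.41304658],
       [ 0.        ,  0.        ,  0.        ,  1.        ]])}
wrist {'fx': 323.0819351924495, 'fy': 323.0819351924495, 'cx': 281.1998697699343, 'cy': 204.81843442725548, 'k1': -0.0024895796397631557, 'T_tool_cam': array([[ 9.74013339e-06, -9.53913365e-01, -3.00082142e-01,
         7.66678405e-02],
       [ 9.99999945e-01, -9.02295251e-05,  3.19283521e-04,
         8.92177724e-04],
       [-3.31645087e-04, -3.00082128e-01,  9.53913312e-01,
        -1.43570145e-01],
       [ 0.00000000e+00,  0.00000000e+00,  0.00000000e+00,
         1.00000000e+00]])}
```

View pics/side0.png

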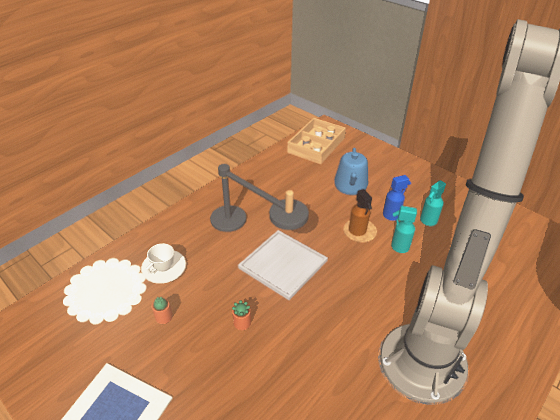

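View pics/top0.png

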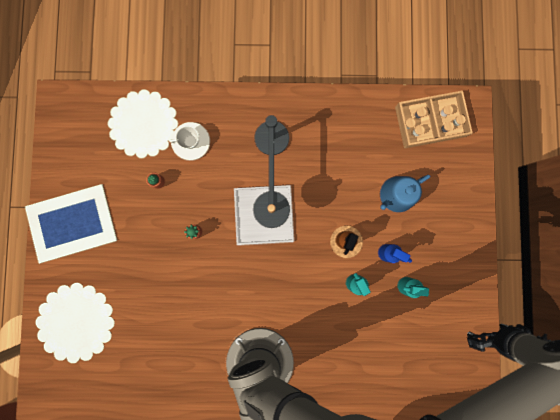

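The side view shows two potted succulents at (162,310) and (241,314). In the top view they are at (154,180) and (193,231). The amber mister is on the cork at top (347,241), with a blue and two teal look-alikes beside it. The lamp head is at top (271,209), over the tray.

Next I'll enlarge the crops and measure.

```bash
cat > h.py <<'E'
import numpy as np, cv2
from bench import ctrl
from scipy.spatial.transform import Rotation as R
def toolT(s):
    T=np.eye(4); q=s['eef_rot']; T[:3,:3]=R.from_quat([q[1],q[2],q[3],q[0]]).as_matrix(); T[:3,3]=s['ee_pos']; return T
def shot(n,name=None):
    s=ctrl.sense(); p,d=ctrl.get_image(n); m=ctrl.camera_model(n)
    T=m['cam_to_world'] if 'cam_to_world' in m else toolT(s)@m['T_tool_cam']
    if name: cv2.imwrite(f'pics/{name}.png',p[:,:,::-1])
    np.savez(f'pics/last_{n}.npz',p=p,d=d,T=T); return p,d,m,T
def ray(m,u,v):
    x=np.array([(u-m['cx'])/m['fx'],(v-m['cy'])/m['fy']],float); y=x.copy()
    for _ in range(20): y=x/(1+m['k1']*(y@y))
    return np.array([y[0],y[1],1.])
def onplane(m,T,u,v,z):
    d=T[:3,:3]@ray(m,u,v); o=T[:3,3]; return o+d*(z-o[2])/d[2]
def atdepth(m,T,u,v,dep): return T[:3,:3]@(ray(m,u,v)*dep)+T[:3,3]
def cloud(m,T,d,mask):
    vs,us=np.nonzero(mask&(d>0)); return np.array([atdepth(m,T,u,v,d[v,u]) for u,v in zip(us,vs)])
def proj(m,T,P):
    c=np.linalg.inv(T)@np.append(P,1); x=c[:2]/c[2]; x=x*(1+m['k1']*(x@x)); return x*m['fx']+[m['cx'],m['cy']]
def hsv(p): return cv2.cvtColor(p,cv2.COLOR_RGB2HSV)
E
python3 - <<'E'
import cv2,numpy as np
from h import *
t=cv2.imread('pics/top0.png');s=cv2.imread('pics/side0.png')
a=cv2.resize(t[90:320,120:480],(720,460),interpolation=cv2.INTER_CUBIC)
cv2.imwrite('pics/top0c.png',a)
a=cv2.resize(s[120:340,130:460],(792,528),interpolation=cv2.INTER_CUBIC)
cv2.imwrite('pics/side0c.png',a)
m=ctrl.camera_model('top');T=m['cam_to_world']
d=np.load('pics/top0_d.npy')
for u,v,z in [(155,180,.07),(193,231,.07),(271,209,.262),(271,121,.218),(347,241,.158),(346,241,.004)]:
    print(u,v,onplane(m,T,u,v,z).round(3),atdepth(m,T,u,v,d[v,u]).round(3))
E
```

```text
155 180 [0.592 0.349 0.07 ] [0.592 0.349 0.07 ]
193 231 [0.428 0.22  0.07 ] [0.428 0.219 0.073]
271 209 [ 0.49  -0.033  0.262] [ 0.49  -0.033  0.262]
271 121 [ 0.752 -0.029  0.218] [ 0.751 -0.029  0.223]
347 241 [ 0.404 -0.263  0.158] [ 0.404 -0.262  0.16 ]
346 241 [ 0.403 -0.286  0.004] [ 0.403 -0.262  0.146]
```

View pics/top0c.png

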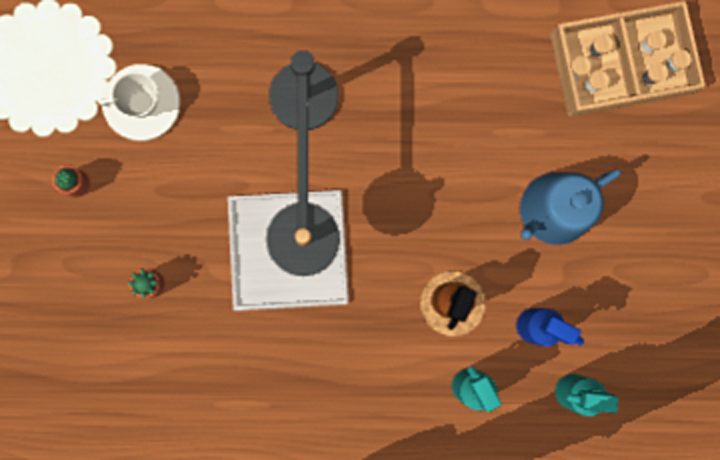

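View pics/side0c.png

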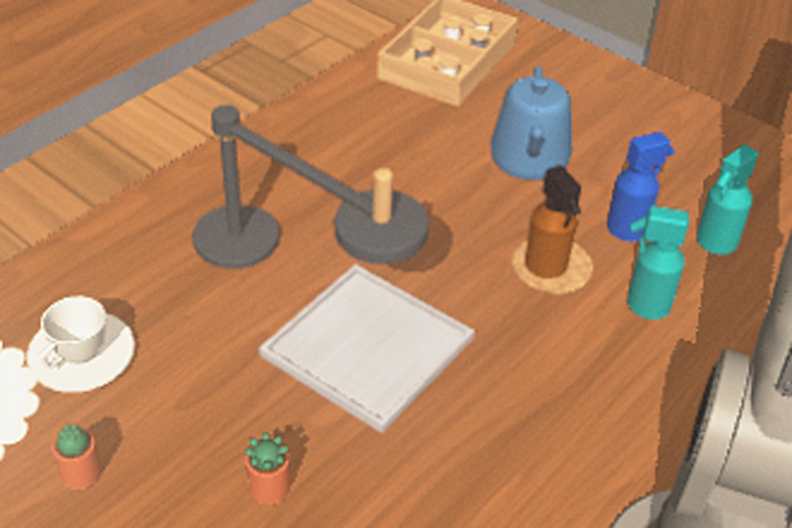

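Only two pots are present. The amber and black mister on the cork, at side crop (550,225), is the one meant. The blue and teal ones are the wrong colours. Next I'll measure precisely.

```bash
cat > meas.py <<'E'
from h import *
def tray(p,m,T):
    H=hsv(p); mask=((H[...,1]<40)&(H[...,2]>140)).astype(np.uint8)
    n,l,st,c=cv2.connectedComponentsWithStats(mask)
    return mask,n,l,st,c
def pots(p,d,m,T):
    H=hsv(p); mask=((H[...,0]>35)&(H[...,0]<85)&(H[...,1]>60)&(H[...,2]>30)).astype(np.uint8)
    n,l,st,c=cv2.connectedComponentsWithStats(mask); out=[]
    for i in range(1,n):
        if st[i,4]>25:
            P=cloud(m,T,d,l==i)
            if len(P): out.append((st[i,4],c[i].round(0),P.mean(0).round(3),P.min(0).round(3),P.max(0).round(3)))
    return out
E
python3 - <<'E'
from meas import *
for n in ['top','side']:
    p=cv2.imread(f'pics/{n}0.png')[:,:,::-1].copy(); d=np.load(f'pics/{n}0_d.npy'); m=ctrl.camera_model(n);T=m['cam_to_world']
    print(n); 
    for o in pots(p,d,m,T): print(' green',o)
    mask,N,l,st,c=tray(p,m,T)
    for i in range(1,N):
        if st[i,4]>500:
            P=cloud(m,T,d,l==i); 
            if len(P)==0: continue
            (cx,cy),(w,h),a=cv2.minAreaRect(P[:,:2].astype(np.float32)); print(' light',st[i,4],c[i].round(),'rect',round(cx,4),round(cy,4),round(w,3),round(h,3),round(a,1),'z',np.median(P[:,2]).round(3))
    H=hsv(p); bl=(H[...,2]<40)
    P=cloud(m,T,d,bl); k=(abs(P[:,0]-.404)<.08)&(abs(P[:,1]+.262)<.08)&(P[:,2]>.12)&(P[:,2]<.17); Q=P[k]
    print(' head',len(Q),Q.mean(0).round(4),cv2.minAreaRect(Q[Q[:,2]>.145][:,:2].astype(np.float32)))
    # amber
    am=(H[...,0]>5)&(H[...,0]<18)&(H[...,1]>150)
    # cork: table-level depth
    P=cloud(m,T,d,np.ones(d.shape,bool)); 
    pc=p.reshape(-1,3)[(d>0).ravel()]
    k=(abs(P[:,0]-.404)<.09)&(abs(P[:,1]+.28)<.09)&(P[:,2]<.02)&(pc[:,0]>150); 
    Q=P[k]; print(' cork',len(Q),cv2.minEnclosingCircle(Q[:,:2].astype(np.float32)))
    k=(P[:,2]>.235)&(P[:,2]<.27)&(abs(P[:,0]-.49)<.06)&(abs(P[:,1]+.03)<.06);print(' grip',k.sum(),P[k].mean(0).round(4),P[k].min(0).round(4),P[k].max(0).round(4))
    k=(P[:,2]>.18)&(P[:,2]<.2)&(abs(P[:,0]-.49)<.08)&(abs(P[:,1]+.03)<.08);print(' disc',k.sum(),cv2.minEnclosingCircle(P[k][:,:2].astype(np.float32)))
    k=(P[:,2]>.205)&(P[:,2]<.23)&(abs(P[:,0]-.75)<.05)&(abs(P[:,1]+.03)<.05);print(' post',k.sum(),cv2.minEnclosingCircle(P[k][:,:2].astype(np.float32)))
    k=(P[:,2]>.04)&(P[:,2]<.16)&(P[:,0]>.45)&(P[:,0]<.65)&(P[:,1]<-.3)&(P[:,1]>-.55);print(' teapot',k.sum(),P[k].mean(0).round(3),P[k].min(0).round(3),P[k].max(0).round(3))
E
```

```text
top
 green (np.int32(78), array([153., 179.]), array([0.595, 0.356, 0.072]), array([0.581, 0.344, 0.055]), array([0.609, 0.372, 0.082]))
 green (np.int32(115), array([191., 231.]), array([0.427, 0.225, 0.072]), array([0.405, 0.206, 0.055]), array([0.447, 0.248, 0.083]))
 light 4450 [153. 127.] rect 0.7971 0.3631 0.355 0.239 87.5 z 0.003
 light 2648 [ 71. 223.] rect 0.4498 0.6504 0.201 0.272 17.4 z 0.006
 light 2107 [259. 218.] rect 0.4879 -0.0051 0.191 0.192 4.3 z 0.007
 light 4545 [ 74. 322.] rect 0.1196 0.6197 0.258 0.255 79.7 z 0.002
 head 167 [ 0.4007 -0.272   0.1587] ((0.3995611369609833, -0.2729889750480652), (0.02641676738858223, 0.05456879734992981), 64.08243560791016)
 cork 2047 ((0.40553802251815796, -0.27907755970954895), 0.12418805062770844)
 grip 50 [ 0.4941 -0.0319  0.2602] [ 0.4843 -0.0414  0.2474] [ 0.5041 -0.0218  0.2651]
 disc 943 ((0.4948885142803192, -0.03156574070453644), 0.05491938441991806)
 post 165 ((0.7361477613449097, -0.0258010420948267), 0.035494763404130936)
 teapot 1180 [ 0.56  -0.445  0.106] [ 0.505 -0.535  0.04 ] [ 0.619 -0.373  0.148]
side
 green (np
[... 486 characters left out ...]
 rect 0.487 -0.0052 0.195 0.193 3.8 z 0.008
 light 4888 [116. 285.] rect 0.7648 0.3752 0.352 0.239 49.4 z 0.003
 light 2140 [120. 394.] rect 0.4682 0.5991 0.206 0.167 17.6 z 0.006
 head 0 [nan nan nan] ((0.0, 0.0), (0.0, 0.0), 0.0)
 cork 1665 ((0.4048466086387634, -0.2782731056213379), 0.12269861251115799)
 grip 92 [ 0.4903 -0.031   0.2536] [ 0.4818 -0.0469  0.2355] [ 0.5043 -0.0221  0.2662]
 disc 793 ((0.5037336349487305, -0.029740430414676666), 0.06604930758476257)
 post 125 ((0.735399603843689, -0.030818495899438858), 0.03445222228765488)
 teapot 941 [ 0.548 -0.433  0.096] [ 0.503 -0.534  0.04 ] [ 0.615 -0.373  0.147]<stdin>:14: RuntimeWarning: Mean of empty slice.
  ret = um.true_divide(
```

```bash
cat > plan.py <<'E'
from h import *
def Rd(yaw): # tool down, tool x at world yaw (deg)
    y=np.radians(yaw); x=np.array([np.cos(y),np.sin(y),0]); z=np.array([0,0,-1.]); return np.column_stack([x,np.cross(z,x),z])
def yaw(): 
    T=toolT(ctrl.sense()); return np.degrees(np.arctan2(T[1,0],T[0,0]))
def plan(wps):
    s=ctrl.sense(); T=toolT(s); print('t',round(s['time'],2),'pos',T[:3,3].round(4),'yaw',yaw().round(1),'F',s['force'].round(1),'w',round(s['gripper_width'],3))
    for w in wps:
        p,r=w[0],w[1]; RR=Rd(r) if np.isscalar(r) else r
        sh=T[:3,:3].T@(np.array(p)-T[:3,3])*100; rv=np.degrees(R.from_matrix(T[:3,:3].T@RR).as_rotvec())
        print('cm',sh.round(2),'deg',rv.round(1),'tilt')
E
python3 -c "
from plan import *
plan([([.16,-.63,.34],14),([.494,-.032,.34],0),([.494,-.032,.221],0)])"
```

```text
t 0.15 pos [ 0.1606 -0.6294  0.2305] yaw 14.3 F [-0.2  0.2  0.3] w 1.002
cm [ -0.07   0.03 -10.95] deg [-0.1  0.   0.3] tilt
cm [ 47.08 -49.65 -10.88] deg [-0.1  0.  14.3] tilt
cm [ 47.08 -49.63   1.02] deg [-0.1  0.  14.3] tilt
```

apply_moves(
  targets=[
    [0,0,0,-4,0,0,0],
    [0,0,0,-8,0,0,0],
    [0,2,-2,-11,0,0,2],
    [0,47.1,-49.6,-11,0,0,14.3],
    [0,47.1,-49.6,-11,0,0,14.3],
    [0,47.1,-49.6,-11,0,0,14.3],
    [0,47.1,-49.6,-11,0,0,14.3],
    [0,47.1,-49.6,-11,0,0,14.3],
    [0,47.1,-49.6,-11,0,0,14.3],
    [0,47.1,-49.6,-11,0,0,14.3],
    [0,47.1,-49.6,-11,0,0,14.3],
    [0,47.1,-49.6,-11,0,0,14.3],
    [0,47.1,-49.6,-11,0,0,14.3],
    [0,47.1,-49.6,-11,0,0,14.3],
    [0,47.1,-49.6,-11,0,0,14.3],
    [0,47.1,-49.6,-11,0,0,14.3],
    [0,47.1,-49.6,-11,0,0,14.3],
    [0,47.1,-49.6,-11,0,0,14.3],
    [0,47.1,-49.6,-11,0,0,14.3],
    [0,47.1,-49.6,-11,0,0,14.3],
  ],
)

```text
time: 1.82
ee_pos: [0.4964, -0.0247, 0.3413]
eef_rot: [-0.002, 1.0, 0.006, 0.001]
force: [-0.1, 0.4, 0.7]
gripper_width: 1.0
```

```bash
python3 -c "
from plan import *
plan([([.494,-.032,.34],0),([.494,-.032,.221],0)])
p,d,m,T=shot('wrist','w1')
plan([])
g=proj(m,T,[.494,-.032,.262]);print(g, ctrl.sense()['qpos'].round(2))"
```

```text
t 1.82 pos [ 0.4964 -0.0247  0.3413] yaw 0.7 F [-0.1  0.4  0.7] w 1.0
cm [-0.24  0.72  0.12] deg [-0.3 -0.1  0.7] tilt
cm [-0.26  0.78 12.02] deg [-0.3 -0.1  0.7] tilt
t 1.87 pos [ 0.4952 -0.0287  0.341 ] yaw 0.5 F [-0.4 -0.6 -0.2] w 1.001
[290.25686754 217.05384531] [ 0.47  0.07 -0.52  1.72  0.03  1.36 -1.62]
```

View pics/w1.png

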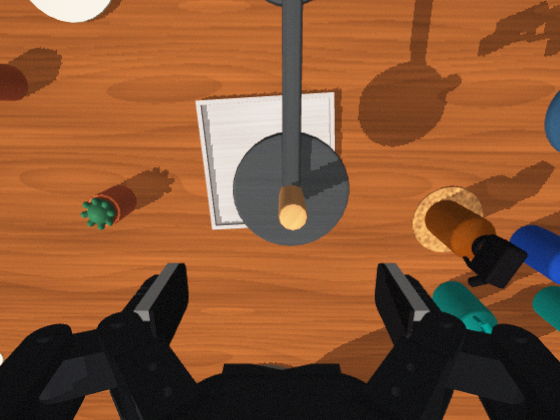

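In the wrist view the grip top is at (292,216), matching the prediction of (290,217). I'll descend and close.

apply_moves(
  targets=[
    [0,-0.1,0.4,4,0,0,0.5],
    [0,-0.1,0.4,8,0,0,0.5],
    [0,-0.1,0.4,11,0,0,0.5],
    [0,-0.1,0.4,12,0,0,0.5],
    [0,-0.1,0.4,12,0,0,0.5],
    [0,-0.1,0.4,12,0,0,0.5],
    [1,-0.1,0.4,12,0,0,0.5],
    [1,-0.1,0.4,12,0,0,0.5],
    [1,-0.1,0.4,12,0,0,0.5],
    [1,-0.1,0.4,12,0,0,0.5],
    [1,-0.1,0.4,12,0,0,0.5],
    [1,-0.1,0.4,12,0,0,0.5],
    [1,-0.1,0.4,12,0,0,0.5],
    [1,-0.1,0.4,12,0,0,0.5],
    [1,-0.1,0.4,12,0,0,0.5],
    [1,-0.1,0.4,12,0,0,0.5],
  ],
  grip_force=30,
)

```text
time: 3.2
ee_pos: [0.4939, -0.0361, 0.2221]
eef_rot: [-0.0, 1.0, -0.004, 0.001]
force: [-1.5, 2.3, 6.6]
gripper_width: 0.251
```

```bash
python3 -c "
from plan import *
T=toolT(ctrl.sense());x,y=T[:2,3]; 
import math
hy=-.030;hx=x+math.sqrt(.26**2-(y-hy)**2); t0=math.atan2(hy-y,hx-x); print(hx,hy,t0)
plan([([hx-.26*math.cos(t),hy-.26*math.sin(t),.221],math.degrees(t)) for t in np.linspace(t0,1.2,13)])"
```

```text
0.753858568785367 -0.03 0.023594720316989302
t 3.2 pos [ 0.4939 -0.0361  0.2221] yaw -0.5 F [-1.5  2.3  6.6] w 0.251
cm [-0.    0.    0.11] deg [-0.  -0.1 -1.8] tilt
cm [0.21 2.54 0.11] deg [-0.  -0.1 -7.4] tilt
cm [0.66 5.05 0.11] deg [ -0.   -0.1 -13. ] tilt
cm [1.35 7.5  0.11] deg [ -0.   -0.1 -18.7] tilt
cm [2.29 9.87 0.11] deg [ -0.   -0.1 -24.3] tilt
cm [ 3.45 12.14  0.11] deg [ -0.   -0.1 -29.9] tilt
cm [ 4.82 14.28  0.11] deg [ -0.   -0.1 -35.5] tilt
cm [ 6.4  16.28  0.11] deg [ -0.   -0.1 -41.1] tilt
cm [ 8.17 18.11  0.11] deg [  0.   -0.1 -46.7] tilt
cm [10.11 19.77  0.11] deg [  0.   -0.1 -52.4] tilt
cm [12.2  21.22  0.12] deg [  0.   -0.1 -58. ] tilt
cm [14.43 22.47  0.12] deg [  0.   -0.1 -63.6] tilt
cm [16.76 23.49  0.12] deg [  0.   -0.1 -69.2] tilt
```

apply_moves(
  targets=[
    [1,0.05,0.9,0,0,0,-3],
    [1,0.21,2.5,0,0,0,-7],
    [1,0.66,5.0,0,0,0,-13],
    [1,1.35,7.5,0,0,0,-18.7],
    [1,2.3,9.9,0,0,0,-24],
    [1,3.45,12.1,0,0,0,-30],
    [1,4.8,14.3,0,0,0,-35.5],
    [1,6.4,16.3,0,0,0,-41],
    [1,8.2,18.1,0,0,0,-46.7],
    [1,10.1,19.8,0,0,0,-52],
    [1,12.2,21.2,0,0,0,-58],
    [1,14.4,22.5,0,0,0,-63.6],
    [1,16.0,23.2,0,0,0,-67.5],
    [1,16.8,23.5,0,0,0,-69.2],
    [1,16.8,23.5,0,0,0,-69.2],
    [1,16.8,23.5,0,0,0,-69.2],
    [1,16.8,23.5,0,0,0,-69.2],
  ],
)

```text
time: 4.62
ee_pos: [0.6614, -0.2716, 0.2222]
eef_rot: [0.0, 0.825, 0.565, 0.002]
force: [4.1, 3.2, 3.9]
gripper_width: 0.245
```

```bash
python3 -c "
from plan import *
plan([([.43,.228,.30],0),([.43,.228,.30],45)])
shot('top','t2')"
```

```text
t 4.62 pos [ 0.6614 -0.2716  0.2222] yaw 68.8 F [4.1 3.2 3.9] w 0.245
cm [ 38.23 -39.63  -7.79] deg [ 0.1 -0.3 68.8] tilt
cm [ 38.23 -39.63  -7.79] deg [ 0.1 -0.2 23.8] tilt
```

View pics/t2.png

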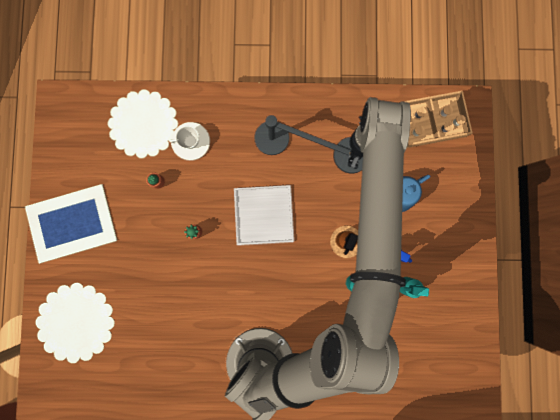

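The lamp is aside, with its head at top (348,155). I'll release, lift, and go above the near pot.

```bash
python3 -c "
from plan import *
plan([([.6614,-.2716,.32],68.8),([.427,.18,.28],90),])
d=np.load('pics/last_top.npz'); 
from meas import *
m=ctrl.camera_model('top');p,dd,T=d['p'],d['d'],d['T']
mask,N,l,st,c=tray(p,m,T)
i=l[218,259]; P=cloud(m,T,dd,l==i);print(cv2.minAreaRect(P[:,:2].astype(np.float32)))
c,_=cv2.findContours((l==i).astype(np.uint8),0,2);h=cv2.convexHull(max(c,key=len))[:,0];Q=np.array([onplane(m,T,u,v,.012)[:2] for u,v in h],np.float32);print(cv2.minAreaRect(Q))
"
```

```text
t 4.67 pos [ 0.6612 -0.2715  0.2222] yaw 68.8 F [4.  3.9 5.3] w 0.248
cm [ 0.03  0.05 -9.78] deg [ 0.2 -0.2 -0. ] tilt
cm [ 33.63 -38.15  -5.79] deg [  0.2  -0.1 -21.2] tilt
((0.4877767264842987, -0.005073413252830505), (0.1905195116996765, 0.19200024008750916), 4.162797451019287)
((0.4880177676677704, -0.004773952066898346), (0.19105717539787292, 0.19144035875797272), 4.153606414794922)
```

apply_moves(
  targets=[
    [0,0,0,0,0,0,0],
    [0,0,0,0,0,0,0],
    [0,0,0,0,0,0,0],
    [0,0,0,0,0,0,0],
    [0,0,0,-3,0,0,0],
    [0,0,0,-7,0,0,0],
    [0,0,0,-10,0,0,0],
    [0,33.6,-38.2,-6,0,0,-21],
    [0,33.6,-38.2,-6,0,0,-21],
    [0,33.6,-38.2,-6,0,0,-21],
    [0,33.6,-38.2,-6,0,0,-21],
    [0,33.6,-38.2,-6,0,0,-21],
    [0,33.6,-38.2,-6,0,0,-21],
    [0,33.6,-38.2,-6,0,0,-21],
    [0,33.6,-38.2,-6,0,0,-21],
    [0,33.6,-38.2,-6,0,0,-21],
    [0,33.6,-38.2,-6,0,0,-21],
    [0,33.6,-38.2,-6,0,0,-21],
    [0,33.6,-38.2,-6,0,0,-21],
    [0,33.6,-38.2,-6,0,0,-21],
  ],
)

```text
time: 6.33
ee_pos: [0.4212, 0.1845, 0.2812]
eef_rot: [-0.0, 0.706, 0.709, -0.0]
force: [-0.2, 0.9, -0.0]
gripper_width: 1.0
```

```bash
python3 -c "
from plan import *
from meas import *
p,d,m,T=shot('wrist','w2'); print(pots(p,d,m,T))
p,d,m,T=shot('side','s2'); print(pots(p,d,m,T))
plan([([.427,.2265,.1],90),([.427,.2265,.015],90)])
"
```

```text
[(np.int32(576), array([459.,   8.]), array([0.592, 0.349, 0.071]), array([0.579, 0.341, 0.057]), array([0.61 , 0.358, 0.08 ])), (np.int32(1086), array([287., 137.]), array([0.427, 0.226, 0.073]), array([ 0.401,  0.192, -0.   ]), array([0.45 , 0.248, 0.079]))]
[(np.int32(108), array([159., 303.]), array([0.591, 0.362, 0.071]), array([0.582, 0.347, 0.054]), array([0.608, 0.375, 0.082])), (np.int32(163), array([240., 308.]), array([0.425, 0.228, 0.071]), array([0.404, 0.206, 0.054]), array([0.449, 0.247, 0.078]))]
t 6.43 pos [0.4237 0.1808 0.2813] yaw 90.1 F [0.6 0.5 0.2] w 0.998
cm [ 4.6   0.33 18.12] deg [0.  0.1 0.1] tilt
cm [ 4.61  0.33 26.62] deg [0.  0.1 0.1] tilt
```

View pics/w2.png

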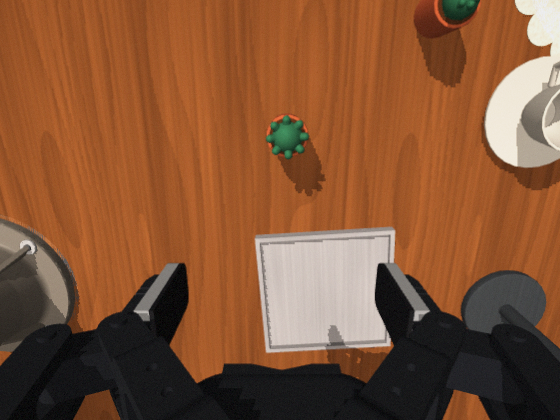

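View pics/s2.png

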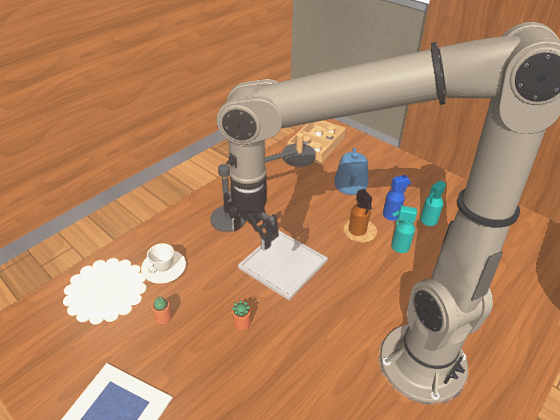

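The near pot is at wrist (287,137), directly along tool +x. It's at (0.427, 0.226), matching the earlier measurement.

apply_moves(
  targets=[
    [0,2,0.1,3,0,0,0],
    [0,4,0.1,6,0,0,0],
    [0,4.6,0.1,10,0,0,0],
    [0,4.6,0.1,14,0,0,0],
    [0,4.6,0.1,17,0,0,0],
    [0,4.6,0.1,19,0,0,0],
    [0,4.6,0.1,21,0,0,0],
    [0,4.6,0.1,23,0,0,0],
    [0,4.6,0.1,25,0,0,0],
    [0,4.6,0.1,26,0,0,0],
    [0,4.6,0.1,26.5,0,0,0],
    [0,4.6,0.1,26.5,0,0,0],
    [1,4.6,0.1,26.5,0,0,0],
    [1,4.6,0.1,26.5,0,0,0],
    [1,4.6,0.1,26.5,0,0,0],
    [1,4.6,0.1,26.5,0,0,0],
    [1,4.6,0.1,26.5,0,0,0],
    [1,4.6,0.1,26.5,0,0,0],
    [1,4.6,0.1,26.5,0,0,0],
    [1,4.6,0.1,26.5,0,0,0],
  ],
  grip_force=30,
)

```text
time: 8.1
ee_pos: [0.4275, 0.2248, 0.0173]
eef_rot: [0.001, 0.709, 0.705, 0.001]
force: [-0.6, -1.1, 6.5]
gripper_width: 0.559
```

```bash
python3 -c "
from plan import *
plan([([.427,.2265,.11],90),([.488,.04,.11],94),([.488,.04,.023],94)])
"
```

```text
t 8.1 pos [0.4275 0.2248 0.0173] yaw 89.7 F [-0.6 -1.1  6.5] w 0.559
cm [ 0.17 -0.03 -9.27] deg [ 0.1  0.  -0.3] tilt
cm [-18.45   6.16  -9.25] deg [ 0.1  0.  -4.3] tilt
cm [-18.45   6.15  -0.55] deg [ 0.1  0.  -4.3] tilt
```

apply_moves(
  targets=[
    [1,0,0,-2,0,0,0],
    [1,0,0,-5,0,0,0],
    [1,-1,0.3,-8,0,0,0],
    [1,-3,1,-9,0,0,-1],
    [1,-6,2,-9,0,0,-2],
    [1,-9,3,-9,0,0,-3],
    [1,-12,4,-9,0,0,-4.3],
    [1,-15,5,-9,0,0,-4.3],
    [1,-17.5,5.7,-9,0,0,-4.3],
    [1,-18.4,5.9,-9,0,0,-4.3],
    [1,-18.4,5.9,-8,0,0,-4.3],
    [1,-18.4,5.9,-6,0,0,-4.3],
    [1,-18.4,5.9,-4,0,0,-4.3],
    [1,-18.4,5.9,-2.5,0,0,-4.3],
    [1,-18.4,5.9,-1.5,0,0,-4.3],
    [1,-18.4,5.9,-1.0,0,0,-4.3],
    [1,-18.4,5.9,-0.7,0,0,-4.3],
    [1,-18.4,5.9,-0.7,0,0,-4.3],
    [1,-18.4,5.9,-0.7,0,0,-4.3],
  ],
)

```text
time: 9.68
ee_pos: [0.4854, 0.0412, 0.0239]
eef_rot: [0.0, 0.681, 0.732, 0.001]
force: [1.5, 0.7, -2.7]
gripper_width: 0.554
```

```bash
python3 -c "
from plan import *
plan([([.485,.04,.15],94),([.593,.31,.25],90)])
shot('side','s3')
"
```

```text
t 9.68 pos [0.4854 0.0412 0.0239] yaw 94.1 F [ 1.5  0.7 -2.7] w 0.554
cm [ -0.11  -0.03 -12.61] deg [ 0.1 -0.   0.1] tilt
cm [ 26.05  12.69 -22.59] deg [ 0.1 -0.   4.1] tilt
```

View pics/s3.png

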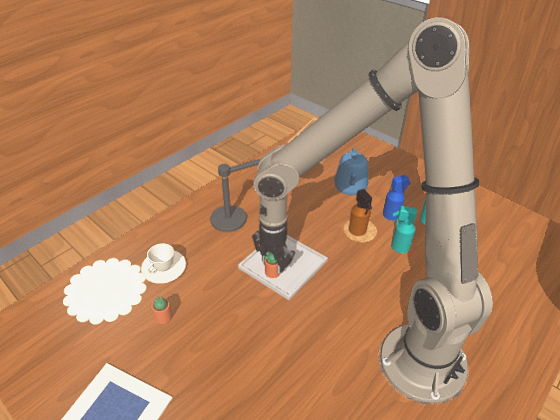

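The pot is held over the tray floor at side (271,265). I'll release and go to the second pot.

apply_moves(
  targets=[
    [1,0,0,0.1,0,0,0],
    [0.3,0,0,0.1,0,0,0],
    [0.2,0,0,0.1,0,0,0],
    [0,0,0,0.1,0,0,0],
    [0,0,0,0.1,0,0,0],
    [0,0,0,0,0,0,0],
    [0,0,0,-2,0,0,0],
    [0,0,0,-5,0,0,0],
    [0,0,0,-9,0,0,0],
    [0,0,0,-13,0,0,0],
    [0,26,12.7,-22.6,0,0,4],
    [0,26,12.7,-22.6,0,0,4],
    [0,26,12.7,-22.6,0,0,4],
    [0,26,12.7,-22.6,0,0,4],
    [0,26,12.7,-22.6,0,0,4],
    [0,26,12.7,-22.6,0,0,4],
    [0,26,12.7,-22.6,0,0,4],
    [0,26,12.7,-22.6,0,0,4],
    [0,26,12.7,-22.6,0,0,4],
    [0,26,12.7,-22.6,0,0,4],
  ],
)

```text
time: 11.4
ee_pos: [0.5928, 0.3091, 0.2489]
eef_rot: [-0.0, 0.706, 0.708, -0.0]
force: [-0.3, -0.2, -0.9]
gripper_width: 1.002
```

```bash
python3 -c "
from plan import *
from meas import *
p,d,m,T=shot('wrist','w4'); print(pots(p,d,m,T))
p,d,m,T=shot('side','s4'); print(pots(p,d,m,T))
p,d,m,T=shot('top','t4'); print(pots(p,d,m,T))
plan([([.593,.357,.1],90),([.593,.357,.015],90)])
"
```

```text
[(np.int32(901), array([285., 130.]), array([0.597, 0.36 , 0.073]), array([0.58 , 0.342, 0.056]), array([0.613, 0.375, 0.08 ])), (np.int32(147), array([215., 370.]), array([0.518, 0.093, 0.097]), array([0.5  , 0.061, 0.062]), array([0.578, 0.319, 0.327]))]
[(np.int32(120), array([260., 253.]), array([0.518, 0.057, 0.078]), array([0.5  , 0.035, 0.064]), array([0.542, 0.074, 0.088])), (np.int32(111), array([159., 303.]), array([0.591, 0.362, 0.071]), array([0.58 , 0.347, 0.056]), array([0.606, 0.375, 0.082]))]
[(np.int32(111), array([244., 202.]), array([0.522, 0.055, 0.078]), array([0.504, 0.037, 0.06 ]), array([0.541, 0.076, 0.087]))]
t 11.55 pos [0.5933 0.306  0.2484] yaw 89.9 F [-0.5  0.6 -0.1] w 0.997
cm [ 5.13 -0.03 14.83] deg [-0.   0.1 -0.1] tilt
cm [ 5.160e+00 -2.000e-02  2.333e+01] deg [-0.   0.1 -0.1] tilt
```

View pics/w4.png

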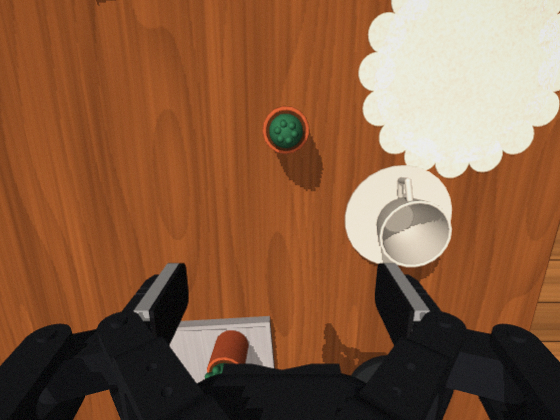

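View pics/s4.png

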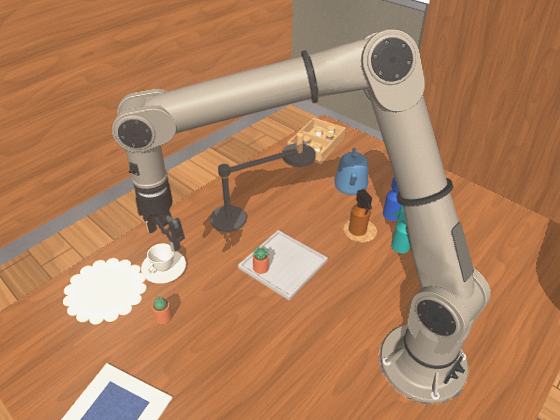

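The first pot stands upright on the tray, at side (260,258) and wrist (228,350). It got shifted about 4 cm from where I put it, to (0.520, 0.056), and is still well inside the rim. I'll grasp the second pot at wrist (286,130), keeping away from the saucer.

apply_moves(
  targets=[
    [0,2,0.1,1,0,0,0],
    [0,4,0.1,2,0,0,0],
    [0,5,0.1,5,0,0,0],
    [0,5,0.1,9,0,0,0],
    [0,5,0.1,13,0,0,0],
    [0,5,0.1,16,0,0,0],
    [0,5,0.1,18,0,0,0],
    [0,5,0.1,20,0,0,0],
    [0,5,0.1,22,0,0,0],
    [0,5,0.1,23,0,0,0],
    [0,5,0.1,23.4,0,0,0],
    [0,5,0.1,23.4,0,0,0],
    [1,5,0.1,23.4,0,0,0],
    [1,5,0.1,23.4,0,0,0],
    [1,5,0.1,23.4,0,0,0],
    [1,5,0.1,23.4,0,0,0],
    [1,5,0.1,23.4,0,0,0],
    [1,5,0.1,23.4,0,0,0],
    [1,5,0.1,23.4,0,0,0],
    [1,5,0.1,23.4,0,0,0],
  ],
  grip_force=30,
)

```text
time: 13.22
ee_pos: [0.5954, 0.3591, 0.0169]
eef_rot: [0.001, 0.707, 0.707, 0.001]
force: [0.6, -0.2, 6.0]
gripper_width: 0.551
```

```bash
python3 -c "
from plan import *
plan([([.593,.357,.12],90),([.456,-.064,.12],94),([.456,-.064,.024],94)])
"
```

```text
t 13.22 pos [0.5954 0.3591 0.0169] yaw 90.0 F [ 0.6 -0.2  6. ] w 0.551
cm [ -0.2   -0.21 -10.31] deg [ 0.1 -0.1  0. ] tilt
cm [-42.3  -13.91 -10.38] deg [ 0.1 -0.1 -4. ] tilt
cm [-42.31 -13.94  -0.78] deg [ 0.1 -0.1 -4. ] tilt
```

apply_moves(
  targets=[
    [1,0,0,-2,0,0,0],
    [1,0,0,-5,0,0,0],
    [1,0,0,-8,0,0,0],
    [1,-1,-0.3,-11,0,0,0],
    [1,-3,-1,-14,0,0,-1],
    [1,-6,-2,-15,0,0,-2],
    [1,-9,-3,-15,0,0,-3],
    [1,-12,-4,-15,0,0,-4],
    [1,-15,-5,-15,0,0,-4],
    [1,-18,-6,-15,0,0,-4],
    [1,-21,-7,-15,0,0,-4],
    [1,-24,-8,-15,0,0,-4],
    [1,-27,-9,-15,0,0,-4],
    [1,-30,-10,-15,0,0,-4],
    [1,-33,-11,-15,0,0,-4],
    [1,-36,-12,-15,0,0,-4],
    [1,-39,-13,-15,0,0,-4],
    [1,-41.5,-13.8,-15,0,0,-4],
    [1,-42.2,-13.9,-14,0,0,-4],
    [1,-42.2,-13.9,-12,0,0,-4],
  ],
)

```text
time: 14.88
ee_pos: [0.4561, -0.0668, 0.1361]
eef_rot: [0.002, 0.684, 0.729, -0.0]
force: [0.7, 0.6, -2.2]
gripper_width: 0.551
```

```bash
python3 -c "
from plan import *
plan([([.456,-.063,.025],94)])
shot('side','s5')
from meas import *
z=np.load('pics/last_side.npz');print(pots(z['p'],z['d'],ctrl.camera_model('side'),z['T']))
"
```

```text
t 14.88 pos [ 0.4561 -0.0668  0.1361] yaw 93.7 F [ 0.7  0.6 -2.2] w 0.551
cm [ 0.42 -0.02 11.11] deg [ 0.2  0.2 -0.3] tilt
[(np.int32(80), array([305., 215.]), array([ 0.454, -0.059,  0.188]), array([ 0.437, -0.073,  0.173]), array([ 0.47 , -0.05 ,  0.201])), (np.int32(120), array([260., 253.]), array([0.519, 0.059, 0.077]), array([0.5  , 0.034, 0.061]), array([0.543, 0.074, 0.088]))]
```

View pics/s5.png

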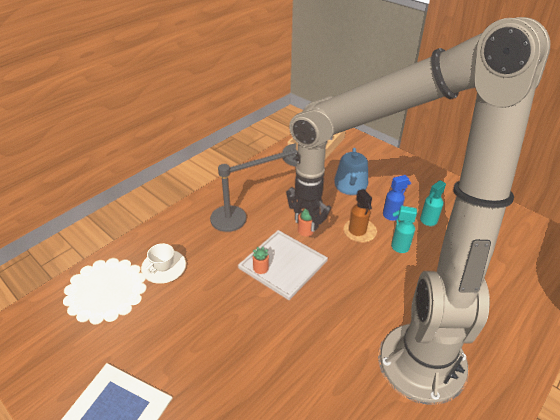

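apply_moves(
  targets=[
    [1,0.1,0,2,0,0,0],
    [1,0.1,0,5,0,0,0],
    [1,0.1,0,7,0,0,0],
    [1,0.1,0,9,0,0,0],
    [1,0.1,0,10.2,0,0,0],
    [1,0.1,0,10.8,0,0,0],
    [1,0.1,0,11.2,0,0,0],
    [1,0.1,0,11.2,0,0,0],
    [1,0.1,0,11.2,0,0,0],
    [0.3,0.1,0,11.2,0,0,0],
    [0.3,0.1,0,11.2,0,0,0],
    [0.2,0.1,0,11.2,0,0,0],
    [0.2,0.1,0,11.2,0,0,0],
    [0.2,0.1,0,9,0,0,0],
    [0.2,0.1,0,6,0,0,0],
    [0.2,0.1,0,2,0,0,0],
    [0,0.1,0,-2,0,0,0],
    [0,0.1,0,-6,0,0,0],
    [0,0.1,0,-10,0,0,0],
    [0,0.1,0,-14,0,0,0],
  ],
)

```text
time: 16.6
ee_pos: [0.4549, -0.0622, 0.2774]
eef_rot: [0.0, 0.682, 0.732, -0.0]
force: [1.7, -0.2, 0.2]
gripper_width: 1.003
```

```bash
python3 -c "
from plan import *
from meas import *
plan([])
p,d,m,T=shot('wrist','w6'); print(pots(p,d,m,T))
p,d,m,T=shot('side','s6'); print(pots(p,d,m,T))
"
```

```text
t 16.6 pos [ 0.4549 -0.0622  0.2774] yaw 94.0 F [ 1.7 -0.2  0.2] w 1.003
[(np.int32(1403), array([357.,  65.]), array([0.521, 0.054, 0.079]), array([0.501, 0.032, 0.06 ]), array([0.542, 0.075, 0.085])), (np.int32(717), array([282., 175.]), array([ 0.456, -0.06 ,  0.079]), array([ 0.44 , -0.081,  0.061]), array([ 0.473, -0.045,  0.086]))]
[(np.int32(88), array([304., 244.]), array([ 0.451, -0.057,  0.076]), array([ 0.439, -0.071,  0.059]), array([ 0.465, -0.046,  0.091])), (np.int32(120), array([260., 253.]), array([0.519, 0.058, 0.077]), array([0.5  , 0.035, 0.062]), array([0.542, 0.074, 0.086]))]
```

View pics/w6.png

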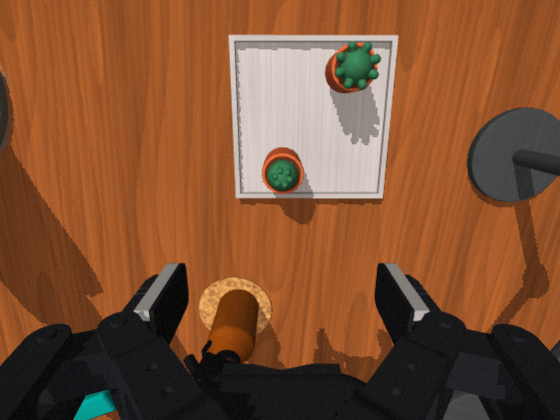

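View pics/s6.png

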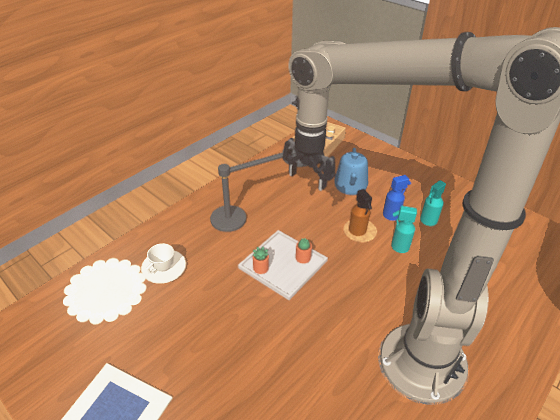

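Both pots are upright on the tray, at wrist (282,175) and (357,65). Their mean, (0.488, -0.003), is the tray centre. The lamp is aside. Next I'll look at the mister from straight above.

```bash
python3 -c "
from plan import *
plan([([.403,-.275,.33],154)])
"
```

```text
t 16.7 pos [ 0.4596 -0.0625  0.2817] yaw 94.0 F [0.6 0.2 0.3] w 1.0
cm [-20.84  -7.07  -4.79] deg [  0.5   0.7 -60. ] tilt
```

apply_moves(
  targets=[
    [0,0,0,-3,0,0,0],
    [0,-4,-1.2,-4.8,0,0,-7],
    [0,-20.8,-7.1,-4.8,0,0,-60],
    [0,-20.8,-7.1,-4.8,0,0,-60],
    [0,-20.8,-7.1,-4.8,0,0,-60],
    [0,-20.8,-7.1,-4.8,0,0,-60],
    [0,-20.8,-7.1,-4.8,0,0,-60],
    [0,-20.8,-7.1,-4.8,0,0,-60],
    [0,-20.8,-7.1,-4.8,0,0,-60],
    [0,-20.8,-7.1,-4.8,0,0,-60],
    [0,-20.8,-7.1,-4.8,0,0,-60],
    [0,-20.8,-7.1,-4.8,0,0,-60],
    [0,-20.8,-7.1,-4.8,0,0,-60],
    [0,-20.8,-7.1,-4.8,0,0,-60],
    [0,-20.8,-7.1,-4.8,0,0,-60],
  ],
)

```text
time: 17.95
ee_pos: [0.3991, -0.2748, 0.3232]
eef_rot: [-0.0, 0.225, 0.974, -0.0]
force: [-0.2, -0.9, -0.6]
gripper_width: 1.005
```

```bash
python3 -c "
from plan import *
p,d,m,T=shot('wrist','w7')
plan([])
H=hsv(p); mask=(p.max(2)<60)
P=cloud(m,T,d,mask); k=(P[:,2]>.148)&(P[:,2]<.168)&(abs(P[:,0]-.4)<.07)&(abs(P[:,1]+.27)<.07); Q=P[k]
print(len(Q),Q.mean(0),cv2.minAreaRect(Q[:,:2].astype(np.float32)))
mask=(p[...,0]>150)
P=cloud(m,T,d,mask); k=(P[:,2]<.012)&(abs(P[:,0]-.4)<.09)&(abs(P[:,1]+.28)<.09);Q=P[k]
print(len(Q),cv2.minEnclosingCircle(Q[:,:2].astype(np.float32)))
"
```

```text
t 18.0 pos [ 0.3991 -0.2748  0.3233] yaw 154.0 F [ 0.1 -1.1 -0.7] w 1.0
1321 [ 0.39895014 -0.27592085  0.16195819] ((0.39884430170059204, -0.2758052349090576), (0.02589692920446396, 0.05559125170111656), 67.09478759765625)
11681 ((0.40000802278518677, -0.28002119064331055), 0.12605103850364685)
```

View pics/w7.png

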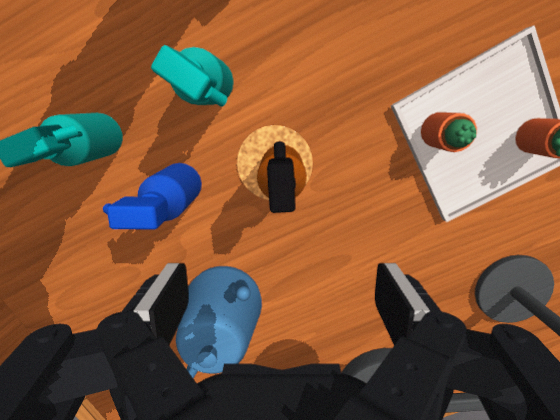

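The mister sits at wrist (280,180) with its black head along the tool x axis and its nozzle pointing up in the picture, which is tool +x. The teal and blue ones at the left are look-alikes. I'll refine the yaw and the coaster centre.

```bash
python3 -c "
from plan import *
z=np.load('pics/last_wrist.npz');p,d,T=z['p'],z['d'],z['T'];m=ctrl.camera_model('wrist')
crop=cv2.resize(p[110:230,220:340],(720,720)[:2] and (600,600),interpolation=cv2.INTER_CUBIC);cv2.imwrite('pics/w7c.png',crop[:,:,::-1])
vs,us=np.nonzero((d>0)); sel=(us>225)&(us<335)&(vs>110)&(vs<230);us,vs=us[sel],vs[sel]
P=np.array([atdepth(m,T,u,v,d[v,u]) for u,v in zip(us,vs)]);C=p[vs,us].astype(int)
bk=C.max(1)<60
print(np.histogram(P[bk][:,2],bins=np.arange(.1,.18,.005)))
top=bk&(P[:,2]>.157)
print(top.sum(),cv2.minAreaRect(P[top][:,:2].astype(np.float32)),P[top].mean(0))
Q=P[top][:,:2];w,v=np.linalg.eigh(np.cov(Q.T));print('pca',np.degrees(np.arctan2(v[1,1],v[0,1])),np.sqrt(w*12))
noz=bk&(P[:,2]>.115)&(P[:,2]<.14);print('noz',noz.sum(),P[noz].mean(0))
ck=(P[:,2]<.012)&(C[:,0]>120)&(C[:,1]>85)
Q=P[ck];print(ck.sum(),Q[:,:2].min(0),Q[:,:2].max(0),cv2.minEnclosingCircle(Q[:,:2].astype(np.float32)))
mk=np.zeros(d.shape,np.uint8);mk[vs[ck],us[ck]]=255;cv2.imwrite('pics/mk.png',cv2.resize(mk[110:230,220:340],(400,400)))
am=(~bk)&(P[:,2]>.03)&(P[:,2]<.11);print('amber',P[am].mean(0),P[am].min(0),P[am].max(0))
"
```

```text
(array([   2,    5,    0,    0,    1,    0,    6,   65,   74,   91,   22,
         55, 1221,    0,    0]), array([0.1  , 0.105, 0.11 , 0.115, 0.12 , 0.125, 0.13 , 0.135, 0.14 ,
       0.145, 0.15 , 0.155, 0.16 , 0.165, 0.17 , 0.175]))
1266 ((0.40132254362106323, -0.2768523693084717), (0.02589692920446396, 0.05021045729517937), 67.09478759765625) [ 0.39987765 -0.27632683  0.16241049]
pca 156.8223365152239 [0.02510199 0.04850317]
noz 72 [ 0.36798552 -0.26341727  0.13723629]
8931 [ 0.30587868 -0.37820538] [ 0.53301938 -0.1811144 ] ((0.4194490313529968, -0.2828468680381775), 0.118243508040905)
amber [ 0.39913208 -0.27393873  0.09098633] [ 0.37607903 -0.30761566  0.03104918] [ 0.43393254 -0.24884298  0.10971861]
```

View pics/w7c.png

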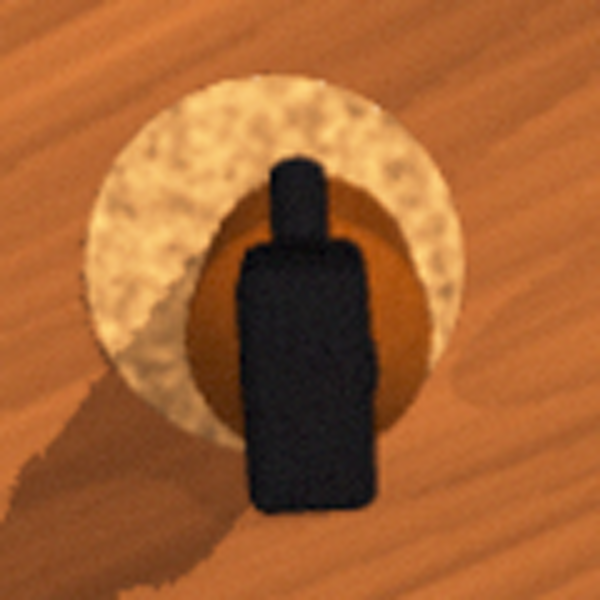

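View pics/mk.png

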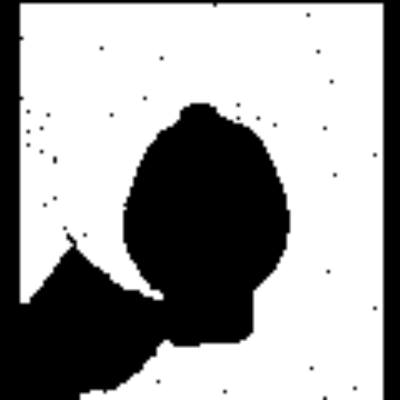

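```bash
python3 -c "
from plan import *
z=np.load('pics/last_wrist.npz');p,d,T=z['p'],z['d'],z['T'];m=ctrl.camera_model('wrist')
E=[(85,262),(464,262),(275,75),(141,128),(408,128),(110,360),(215,446),(430,370),(100,190),(452,195)]
W=np.array([onplane(m,T,220+a/5,110+b/5,.004)[:2] for a,b in E])
A=np.c_[2*W,np.ones(len(W))];s=np.linalg.lstsq(A,(W**2).sum(1),rcond=None)[0];print(s[:2],np.sqrt(s[2]+s[:2]@s[:2]))
for h,u,v in [(.162,220+307/5,110+240/5),(.162,220+312/5,110+510/5)]: print(onplane(m,T,u,v,h))
z=np.load('pics/last_side.npz')
hx=[.405,-.2785]
plan([([.400,-.2765,.2],156.5),([.400,-.2765,.115],156.5)])
"
```

```text
[ 0.40167916 -0.28733496] 0.0550185377204302
[ 0.37479829 -0.26367744  0.162     ]
[ 0.42368751 -0.2864302   0.162     ]
t 18.0 pos [ 0.3991 -0.2748  0.3233] yaw 154.0 F [ 0.1 -1.1 -0.7] w 1.0
cm [-0.16 -0.11 12.33] deg [-0.   0.  -2.5] tilt
cm [-0.16 -0.11 20.83] deg [-0.   0.  -2.5] tilt
```

apply_moves(
  targets=[
    [0,0,0,3,0,0,-1.5],
    [0,0,0,6,0,0,-1.5],
    [0,0,0,9,0,0,-1.5],
    [0,0,0,11,0,0,-1.5],
    [0,0,0,12,0,0,-1.5],
    [0,0,0,12,0,0,-1.5],
    [0,0,0,12,0,0,-1.5],
  ],
)

```text
time: 18.58
ee_pos: [0.3995, -0.2751, 0.2038]
eef_rot: [0.0, 0.212, 0.977, -0.0]
force: [0.2, 0.6, 0.6]
gripper_width: 1.002
```

```bash
python3 -c "
from plan import *
p,d,m,T=shot('wrist','w8')
print(proj(m,T,[.4045,-.278,.162]),proj(m,T,[.3748,-.2637,.162]))
plan([([.4045,-.278,.122],156)])
"
```

```text
[281.50664701 240.76789981] [282.70850378 189.59087399]
t 18.63 pos [ 0.4001 -0.2754  0.2046] yaw 155.5 F [-0.1 -0.8  0.9] w 1.001
cm [-0.49 -0.05  8.26] deg [-0.   0.1 -0.5] tilt
```

View pics/w8.png

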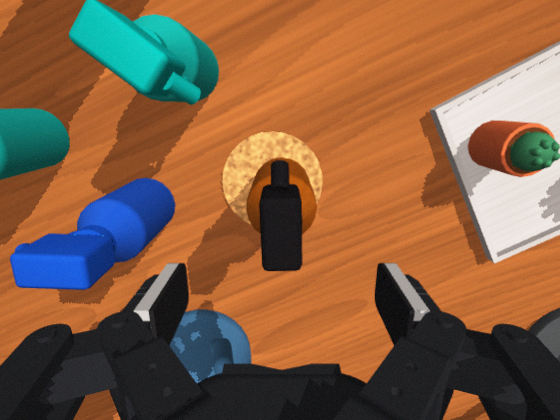

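The head spans wrist (281,186) to (281,270), as predicted. I'll descend and grip.

apply_moves(
  targets=[
    [0,-0.4,0,1.5,0,0,-0.5],
    [0,-0.45,0,3.5,0,0,-0.5],
    [0,-0.45,0,5.5,0,0,-0.5],
    [0,-0.45,0,7,0,0,-0.5],
    [0,-0.45,0,8,0,0,-0.5],
    [0,-0.45,0,8.3,0,0,-0.5],
    [0,-0.45,0,8.3,0,0,-0.5],
    [0,-0.45,0,8.3,0,0,-0.5],
    [1,-0.45,0,8.3,0,0,-0.5],
    [1,-0.45,0,8.3,0,0,-0.5],
    [1,-0.45,0,8.3,0,0,-0.5],
    [1,-0.45,0,8.3,0,0,-0.5],
    [1,-0.45,0,8.3,0,0,-0.5],
    [1,-0.45,0,8.3,0,0,-0.5],
    [1,-0.45,0,8.3,0,0,-0.5],
    [1,-0.45,0,8.3,0,0,-0.5],
    [1,-0.45,0,8.3,0,0,-0.5],
    [1,-0.45,0,8.3,0,0,-0.5],
  ],
  grip_force=40,
)

```text
time: 20.13
ee_pos: [0.4034, -0.2771, 0.1207]
eef_rot: [0.0, 0.208, 0.978, -0.0]
force: [-0.6, -0.4, 4.5]
gripper_width: 0.301
```

```bash
python3 -c "
from plan import *
p,d,m,T=shot('wrist','w9')
plan([([.4045,-.278,.2],156)])
"
```

```text
t 20.18 pos [ 0.4034 -0.2771  0.1207] yaw 156.0 F [-0.1 -0.9  5.2] w 0.301
cm [-0.14 -0.04 -7.93] deg [-0.  0.  0.] tilt
```

View pics/w9.png

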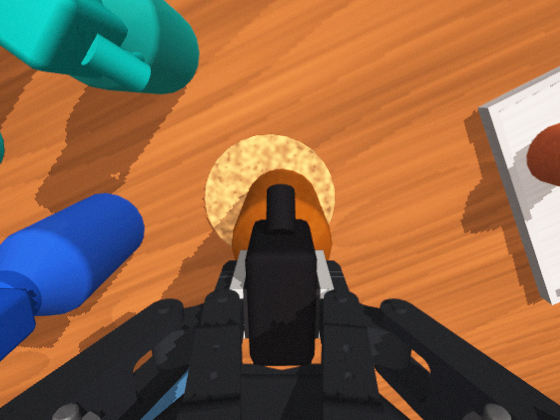

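```bash
python3 -c "
from plan import *
z=np.load('pics/last_wrist.npz');T=z['T'];m=ctrl.camera_model('wrist')
tx=toolT(ctrl.sense())[:3,0]; o=np.array([.4045,-.278,.004])
print('nozzle pred px',proj(m,T,o+.044*tx+[0,0,.126]),proj(m,T,o+.030*tx+[0,0,.158]),proj(m,T,o-.020*tx+[0,0,.158]),'bottle front', proj(m,T,o+.03*tx+[0,0,.09]),'coaster',proj(m,T,[.4017,-.2873,.004]))
plan([([.4036,-.2771,.18],156),([.4356,-.1663,.18],72),([.4356,-.1663,.1527],72)])
"
```

```text
nozzle pred px [282.02426519 185.2900793 ] [282.14356044 247.08428153] [282.0347498  363.60374279] bottle front [281.89909257 194.20941312] coaster [270.29077747 201.20597694]
t 20.18 pos [ 0.4034 -0.2771  0.1207] yaw 156.0 F [-0.1 -0.9  5.2] w 0.301
cm [-0.02  0.   -5.93] deg [-0.  0.  0.] tilt
cm [ 1.56 11.43 -5.94] deg [ 0.  0. 84.] tilt
cm [ 1.56 11.43 -3.21] deg [ 0.  0. 84.] tilt
```

apply_moves(
  targets=[
    [1,0,0,-1,0,0,0],
    [1,0,0,-3,0,0,0],
    [1,0,0,-5,0,0,0],
    [1,0,0.5,-6,0,0,4],
    [1,0.1,1.5,-6,0,0,10],
    [1,0.2,2.5,-6,0,0,16],
    [1,0.3,3.5,-6,0,0,22],
    [1,0.5,4.5,-6,0,0,28],
    [1,0.7,5.5,-6,0,0,34],
    [1,0.8,6.5,-6,0,0,40],
    [1,1.0,7.5,-6,0,0,46],
    [1,1.1,8.4,-6,0,0,52],
    [1,1.2,9.2,-6,0,0,58],
    [1,1.3,10,-6,0,0,64],
    [1,1.4,10.6,-5.5,0,0,70],
    [1,1.5,11,-5,0,0,76],
    [1,1.6,11.3,-4,0,0,81],
    [1,1.6,11.4,-3.4,0,0,84],
    [1,1.6,11.4,-3.2,0,0,84],
    [1,1.6,11.4,-3.2,0,0,84],
  ],
)

```text
time: 21.85
ee_pos: [0.4339, -0.1658, 0.1515]
eef_rot: [-0.001, 0.808, 0.589, -0.001]
force: [0.7, 0.3, -1.7]
gripper_width: 0.301
```

```bash
cat > aim.py <<'E'
from plan import *
T=toolT(ctrl.sense()); o=T@np.array([-.0014,0,.1207-.004,1]); Rm=T[:3,:3]@np.diag([1,-1,-1.])
N=o[:3]+Rm@[.044,0,.126]; dr=Rm@(np.array([1,0,-1])/2**.5); v=np.array([.488,-.005,.035])-N
print('nozzle',N.round(4),'dist',np.linalg.norm(v).round(4),'ang err',np.degrees(np.arccos(v@dr/np.linalg.norm(v))).round(2))
E
python3 aim.py; python3 -c "
from plan import *
plan([])
p,d,m,T=shot('side','s10')
from meas import *
print(pots(p,d,m,T))
p,d,m,T=shot('wrist','w10')"; python3 aim.py
```

```text
nozzle [ 0.447  -0.1253  0.1609] dist 0.1788 ang err 0.82
t 21.85 pos [ 0.4339 -0.1658  0.1515] yaw 72.1 F [ 0.7  0.3 -1.7] w 0.301
[(np.int32(87), array([304., 244.]), array([ 0.451, -0.057,  0.077]), array([ 0.44 , -0.069,  0.059]), array([ 0.468, -0.044,  0.087])), (np.int32(120), array([260., 253.]), array([0.519, 0.059, 0.077]), array([0.5  , 0.035, 0.06 ]), array([0.547, 0.076, 0.088]))]
nozzle [ 0.4479 -0.1257  0.1617] dist 0.1796 ang err 0.36
```

View pics/s10.png

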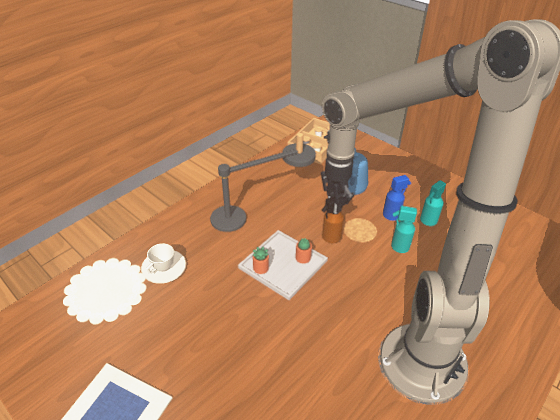

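View pics/w10.png

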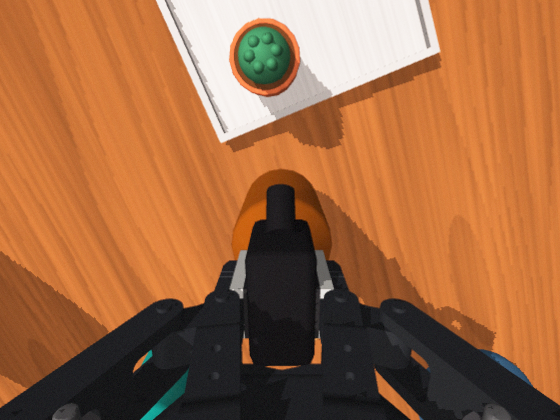

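The grip hasn't slipped: the nozzle is still at wrist (281,185). The aim error is about 0.4° at 18.0 cm. I'll hold still for over 3 s.

apply_moves(
  targets=[
    [1,0,0,0,0,0,0],
    [1,0,0,0,0,0,0],
    [1,0,0,0,0,0,0],
    [1,0,0,0,0,0,0],
    [1,0,0,0,0,0,0],
    [1,0,0,0,0,0,0],
    [1,0,0,0,0,0,0],
    [1,0,0,0,0,0,0],
    [1,0,0,0,0,0,0],
    [1,0,0,0,0,0,0],
    [1,0,0,0,0,0,0],
    [1,0,0,0,0,0,0],
    [1,0,0,0,0,0,0],
    [1,0,0,0,0,0,0],
    [1,0,0,0,0,0,0],
    [1,0,0,0,0,0,0],
    [1,0,0,0,0,0,0],
    [1,0,0,0,0,0,0],
    [1,0,0,0,0,0,0],
    [1,0,0,0,0,0,0],
  ],
)

```text
time: 23.62
ee_pos: [0.4348, -0.1662, 0.1523]
eef_rot: [0.0, 0.809, 0.588, -0.0]
force: [0.3, -0.4, -1.1]
gripper_width: 0.299
```

apply_moves(
  targets=[
    [1,0,0,0,0,0,0],
    [1,0,0,0,0,0,0],
    [1,0,0,0,0,0,0],
    [1,0,0,0,0,0,0],
    [1,0,0,0,0,0,0],
    [1,0,0,0,0,0,0],
    [1,0,0,0,0,0,0],
    [1,0,0,0,0,0,0],
    [1,0,0,0,0,0,0],
    [1,0,0,0,0,0,0],
    [1,0,0,0,0,0,0],
    [1,0,0,0,0,0,0],
    [1,0,0,0,0,0,0],
    [1,0,0,0,0,0,0],
    [1,0,0,0,0,0,0],
    [1,0,0,0,0,0,0],
    [1,0,0,0,0,0,0],
    [1,0,0,0,0,0,0],
    [1,0,0,0,0,0,0],
    [1,0,0,0,0,0,0],
  ],
)

```text
time: 25.28
ee_pos: [0.4349, -0.1662, 0.1523]
eef_rot: [0.0, 0.809, 0.588, -0.0]
force: [0.1, 0.3, -2.1]
gripper_width: 0.297
```

```bash
python3 aim.py; python3 -c "
from plan import *
from meas import *
p,d,m,T=shot('side','s11'); print(pots(p,d,m,T))
H=hsv(p); crop=cv2.resize(p[200:260,320:400],(640,480),interpolation=cv2.INTER_CUBIC);cv2.imwrite('pics/s11c.png',crop[:,:,::-1])
plan([([.4017,-.2873,.19],72),([.4017,-.2873,.19],110),([.4017,-.2873,.1215],110)])
"
```

```text
nozzle [ 0.448  -0.1257  0.1616] dist 0.1794 ang err 0.27
[(np.int32(87), array([304., 244.]), array([ 0.451, -0.057,  0.076]), array([ 0.439, -0.07 ,  0.061]), array([ 0.468, -0.047,  0.088])), (np.int32(120), array([260., 253.]), array([0.518, 0.059, 0.077]), array([0.5  , 0.034, 0.058]), array([0.543, 0.074, 0.087]))]
t 25.33 pos [ 0.4349 -0.1662  0.1523] yaw 72.0 F [ 0.7 -0.4 -3. ] w 0.305
cm [-12.54   0.58  -3.77] deg [0. 0. 0.] tilt
cm [-12.54   0.58  -3.77] deg [  0.   0. -38.] tilt
cm [-12.54   0.58   3.08] deg [  0.   0. -38.] tilt
```

View pics/s11c.png

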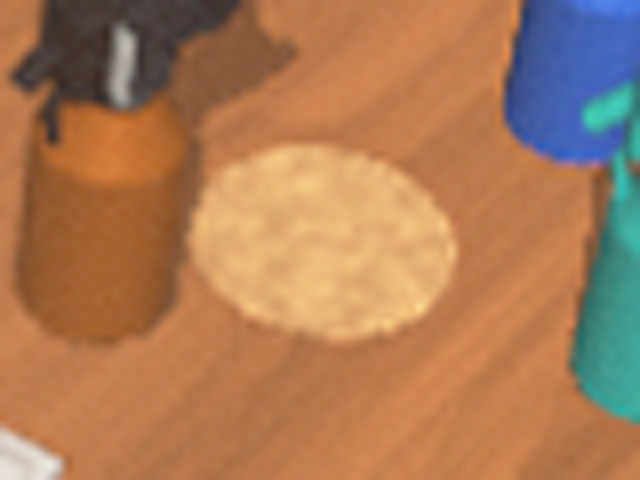

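```bash
python3 -c "
from plan import *
m=ctrl.camera_model('side');print(onplane(m,m['cam_to_world'],320+323.5/8,200+240.5/8,.004))
p=[.4004,-.2863]
plan([(p+[.18],156),(p+[.1212],156)])
"
```

```text
[ 0.39783839 -0.28637251  0.004     ]
t 25.33 pos [ 0.4349 -0.1662  0.1523] yaw 72.0 F [ 0.7 -0.4 -3. ] w 0.305
cm [-12.49   0.43  -2.77] deg [  0.   0. -84.] tilt
cm [-12.49   0.43   3.11] deg [  0.   0. -84.] tilt
```

apply_moves(
  targets=[
    [1,-0.3,0,-1,0,0,-2],
    [1,-1,0,-2.5,0,0,-8],
    [1,-2,0,-3,0,0,-14],
    [1,-3,0.1,-3,0,0,-20],
    [1,-4,0.1,-3,0,0,-26],
    [1,-5,0.1,-3,0,0,-32],
    [1,-6,0.2,-3,0,0,-38],
    [1,-7,0.2,-3,0,0,-44],
    [1,-8,0.2,-3,0,0,-50],
    [1,-9,0.3,-3,0,0,-56],
    [1,-10,0.3,-3,0,0,-62],
    [1,-11,0.3,-3,0,0,-68],
    [1,-11.8,0.3,-2.5,0,0,-74],
    [1,-12.3,0.35,-1.5,0,0,-79],
    [1,-12.5,0.35,0,0,0,-83],
    [1,-12.5,0.35,1.2,0,0,-84],
    [1,-12.5,0.35,2,0,0,-84],
    [1,-12.5,0.35,2.5,0,0,-84],
    [1,-12.5,0.35,2.5,0,0,-84],
    [1,-12.5,0.35,2.5,0,0,-84],
  ],
)

```text
time: 27.0
ee_pos: [0.3999, -0.2859, 0.1274]
eef_rot: [0.0, 0.208, 0.978, 0.0]
force: [-0.7, -0.0, -3.1]
gripper_width: 0.301
```

```bash
python3 -c "
from plan import *
p,d,m,T=shot('wrist','w12')
plan([([.3993,-.2864,.1212],156)])
print(proj(m,T,[.4005,-.287,.004]))"
```

```text
t 27.05 pos [ 0.4002 -0.2861  0.1278] yaw 156.0 F [-0.5 -0.7 -1.9] w 0.302
cm [ 0.07 -0.07  0.66] deg [-0.   0.1  0. ] tilt
[281.21827657 197.24551893]
```

View pics/w12.png

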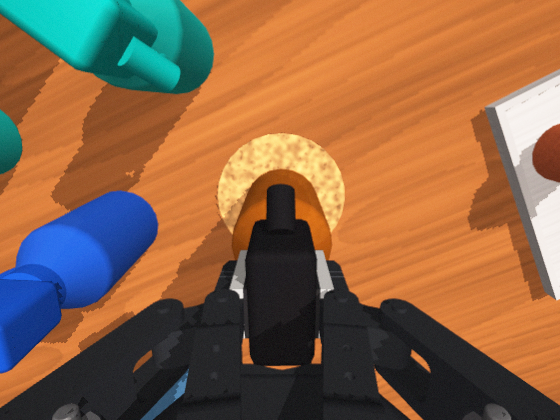

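The coaster spans columns 218 to 345, so it's centred on the mister at column 281. I'll lower, release and rise.

apply_moves(
  targets=[
    [1,0,0,0.3,0,0,0],
    [1,0,0,0.5,0,0,0],
    [1,0,0,0.65,0,0,0],
    [1,0,0,0.65,0,0,0],
    [1,0,0,0.65,0,0,0],
    [0.5,0,0,0.65,0,0,0],
    [0.4,0,0,0.65,0,0,0],
    [0.2,0,0,0.65,0,0,0],
    [0,0,0,0.65,0,0,0],
    [0,0,0,0.65,0,0,0],
    [0,0,0,-1,0,0,0],
    [0,0,0,-4,0,0,0],
    [0,0,0,-8,0,0,0],
    [0,0,0,-12,0,0,0],
    [0,0,0,-16,0,0,0],
    [0,0,0,-20,0,0,0],
    [0,0,0,-20,0,0,0],
    [0,0,0,-20,0,0,0],
    [0,0,0,-20,0,0,0],
  ],
)

```text
time: 28.63
ee_pos: [0.3991, -0.286, 0.3267]
eef_rot: [-0.0, 0.208, 0.978, -0.0]
force: [-0.1, -0.1, -0.7]
gripper_width: 1.0
```

```bash
python3 -c "
from plan import *
from meas import *
p,d,m,T=shot('wrist','w13')
for q in [[.4005,-.287,.004],[.4005,-.287,.162]]: print(proj(m,T,q))
a=np.radians(156);o=np.array([.4005,-.287,.162]);x=np.array([np.cos(a),np.sin(a),0])
print(proj(m,T,o+.03*x),proj(m,T,o-.02*x))
P=[];
cv2.imwrite('pics/w13c.png',cv2.resize(p[110:230,220:340],(600,600),interpolation=cv2.INTER_CUBIC)[:,:,::-1])
p,d,m,T=shot('side','s13')
plan([([.6615,-.2715,.33],68.8),([.6615,-.2715,.222],68.8)])"
```

```text
[281.636068   159.72067059]
[281.72096865 186.36679391]
[281.7413661  155.84586305] [281.70798601 205.77526308]
t 28.73 pos [ 0.3986 -0.2857  0.3256] yaw 156.0 F [-0.4 -0.   0.1] w 1.001
cm [-23.44  11.98  -0.51] deg [-0.1 -0.2 87.2] tilt
cm [-23.47  11.98  10.29] deg [-0.1 -0.2 87.2] tilt
```

View pics/w13c.png

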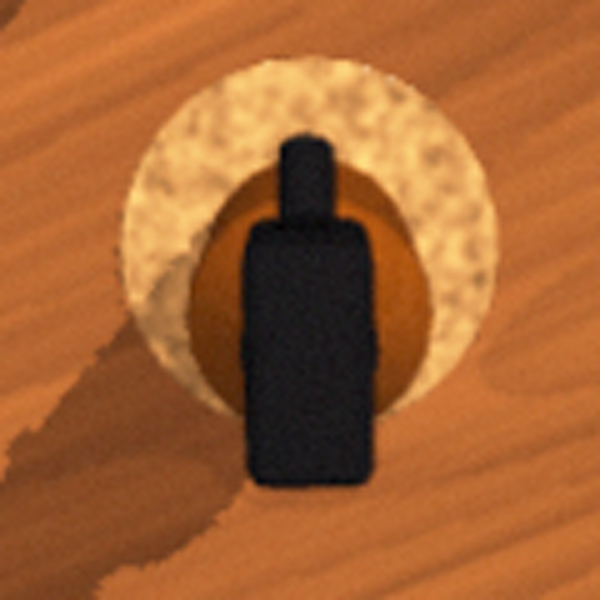

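View pics/s13.png

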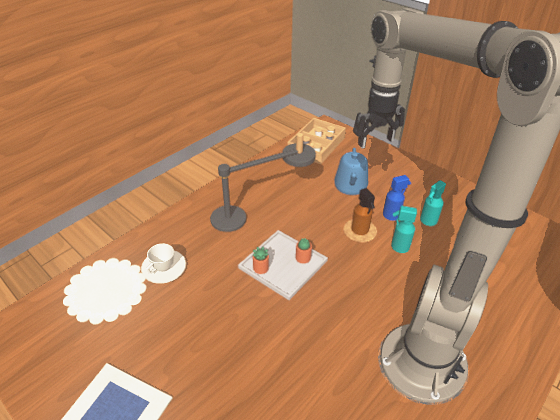

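The mister stands upright, centred on the cork within about 2 mm (crop coaster centre (310,245)). Back to the lamp grip.

apply_moves(
  targets=[
    [0,-2,1,-0.5,0,0,7],
    [0,-23.4,12,-0.5,0,0,87],
    [0,-23.4,12,-0.5,0,0,87],
    [0,-23.4,12,-0.5,0,0,87],
    [0,-23.4,12,-0.5,0,0,87],
    [0,-23.4,12,-0.5,0,0,87],
    [0,-23.4,12,-0.5,0,0,87],
    [0,-23.4,12,-0.5,0,0,87],
    [0,-23.4,12,-0.5,0,0,87],
    [0,-23.4,12,-0.5,0,0,87],
    [0,-23.4,12,-0.5,0,0,87],
    [0,-23.4,12,-0.5,0,0,87],
    [0,-23.4,12,-0.5,0,0,87],
    [0,-23.4,12,-0.5,0,0,87],
    [0,-23.4,12,-0.5,0,0,87],
    [0,-23.4,12,-0.5,0,0,87],
  ],
)

```text
time: 30.07
ee_pos: [0.6619, -0.2715, 0.331]
eef_rot: [-0.001, 0.824, 0.567, -0.001]
force: [-0.6, -0.3, 0.8]
gripper_width: 1.001
```

```bash
python3 -c "
from plan import *
p,d,m,T=shot('wrist','w14')
print(proj(m,T,[.6615,-.2715,.262]))
plan([([.6615,-.2715,.222],68.8)])"
```

```text
[280.12069464 217.39529423]
t 30.12 pos [ 0.662  -0.2715  0.3314] yaw 69.1 F [-0.3  0.5 -0.3] w 1.005
cm [-0.02 -0.03 10.94] deg [-0.1 -0.   0.3] tilt
```

View pics/w14.png

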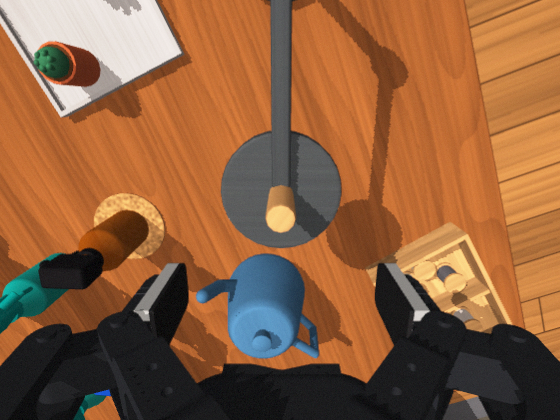

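The grip is at wrist (280,216), as predicted. I'll descend and close.

apply_moves(
  targets=[
    [0,0,0,4,0,0,0],
    [0,0,0,8,0,0,0],
    [0,0,0,10,0,0,0],
    [0,0,0,10.9,0,0,0],
    [0,0,0,10.9,0,0,0],
    [0,0,0,10.9,0,0,0],
    [1,0,0,10.9,0,0,0],
    [1,0,0,10.9,0,0,0],
    [1,0,0,10.9,0,0,0],
    [1,0,0,10.9,0,0,0],
    [1,0,0,10.9,0,0,0],
    [1,0,0,10.9,0,0,0],
    [1,0,0,10.9,0,0,0],
    [1,0,0,10.9,0,0,0],
    [1,0,0,10.9,0,0,0],
    [1,0,0,10.9,0,0,0],
  ],
  grip_force=30,
)

```text
time: 31.45
ee_pos: [0.6622, -0.2716, 0.224]
eef_rot: [0.0, 0.824, 0.567, 0.0]
force: [-2.0, 0.5, 5.7]
gripper_width: 0.247
```

```bash
python3 -c "
from plan import *
import math
T=toolT(ctrl.sense());x,y=T[:2,3]
# hinge from two grip points
a=np.array([.494,-.0325]);b=np.array([x,y]);mid=(a+b)/2;v=b-a;L=np.linalg.norm(v);n=np.array([-v[1],v[0]])/L;h=math.sqrt(.26**2-(L/2)**2)
for s in(1,-1):print(mid+s*h*n)
hx,hy=.7535,-.029
t0=math.atan2(hy-y,hx-x);te=math.atan2(hy+.005,hx-.488);print(t0,te)
plan([([hx-.26*math.cos(t),hy-.26*math.sin(t),.222],math.degrees(t)) for t in np.linspace(t0,te,15)])"
```

```text
[ 0.75396691 -0.02835197]
[ 0.40225236 -0.27577427]
1.2109568980681058 -0.09015046289432861
t 31.45 pos [ 0.6622 -0.2716  0.224 ] yaw 69.0 F [-2.   0.5  5.7] w 0.247
cm [-0.08  0.    0.2 ] deg [ 0.   0.  -0.4] tilt
cm [ 0.02 -2.41  0.2 ] deg [0. 0. 5.] tilt
cm [ 0.34 -4.81  0.2 ] deg [ 0.   0.  10.3] tilt
cm [ 0.88 -7.16  0.2 ] deg [ 0.   0.  15.6] tilt
cm [ 1.64 -9.46  0.2 ] deg [ 0.   0.  20.9] tilt
cm [  2.6  -11.67   0.19] deg [ 0.   0.  26.3] tilt
cm [  3.77 -13.78   0.19] deg [ 0.   0.  31.6] tilt
cm [  5.13 -15.78   0.19] deg [ 0.   0.  36.9] tilt
cm [  6.67 -17.64   0.19] deg [ 0.  -0.  42.2] tilt
cm [  8.38 -19.35   0.19] deg [ 0.  -0.  47.6] tilt
cm [ 10.23 -20.9    0.19] deg [ 0.  -0.  52.9] tilt
cm [ 12.22 -22.27   0.19] deg [ 0.  -0.  58.2] tilt
cm [ 14.33 -23.44   0.19] deg [ 0.  -0.  63.5] tilt
cm [ 16.54 -24.42   0.19] deg [ 0.  -0.  68.9] tilt
cm [ 18.83 -25.18   0.19] deg [ 0.  -0.  74.2] tilt
```

apply_moves(
  targets=[
    [1,0,-0.8,0,0,0,2],
    [1,0.1,-2.4,0,0,0,5],
    [1,0.4,-4.8,0,0,0,10.3],
    [1,0.9,-7.2,0,0,0,15.6],
    [1,1.7,-9.5,0,0,0,21],
    [1,2.6,-11.7,0,0,0,26.3],
    [1,3.8,-13.8,0,0,0,31.6],
    [1,5.15,-15.8,0,0,0,37],
    [1,6.7,-17.6,0,0,0,42.2],
    [1,8.4,-19.35,0,0,0,47.6],
    [1,10.25,-20.9,0,0,0,53],
    [1,12.2,-22.3,0,0,0,58.2],
    [1,14.3,-23.4,0,0,0,63.5],
    [1,16.5,-24.4,0,0,0,69],
    [1,18.0,-24.9,0,0,0,72.4],
    [1,18.8,-25.2,0,0,0,74.2],
    [1,18.8,-25.2,0,0,0,74.2],
    [1,18.8,-25.2,0,0,0,74.2],
    [1,18.8,-25.2,0,0,0,74.2],
    [1,18.8,-25.2,0,0,0,74.2],
  ],
)

```text
time: 33.12
ee_pos: [0.4954, -0.006, 0.2239]
eef_rot: [-0.0, 0.999, -0.045, 0.001]
force: [3.5, 1.7, 3.8]
gripper_width: 0.252
```

```bash
python3 -c "
from plan import *
plan([([.4945,-.0052,.222],-5)])"
```

```text
t 33.12 pos [ 0.4954 -0.006   0.2239] yaw -5.2 F [3.5 1.7 3.8] w 0.252
cm [-0.1  -0.07  0.19] deg [-0.1 -0.2 -0.2] tilt
```

Good: the head is at y = -0.006, within 1 mm of target. I'll release, lift and retreat toward the robot's right, away from the lamp.

apply_moves(
  targets=[
    [1,0,0,0,0,0,0],
    [0.5,0,0,0,0,0,0],
    [0.2,0,0,0,0,0,0],
    [0,0,0,0,0,0,0],
    [0,0,0,0,0,0,0],
    [0,0,0,0,0,0,0],
    [0,0,0,-3,0,0,0],
    [0,0,0,-7,0,0,0],
    [0,0,0,-11,0,0,0],
    [0,0,0,-15,0,0,0],
    [0,-1,18,-15,0,0,0],
    [0,-1,18,-15,0,0,0],
    [0,-1,18,-15,0,0,0],
    [0,-1,18,-15,0,0,0],
    [0,-1,18,-15,0,0,0],
    [0,-1,18,-15,0,0,0],
    [0,-1,18,-15,0,0,0],
    [0,-1,18,-15,0,0,0],
  ],
)

```text
time: 34.62
ee_pos: [0.4683, -0.1825, 0.3732]
eef_rot: [-0.0, 0.999, -0.044, -0.0]
force: [0.4, 0.1, 0.8]
gripper_width: 1.0
```

```bash
python3 -c "
from plan import *
from meas import *
plan([])
for n in ['side','top','wrist']:
    p,d,m,T=shot(n,n+'15'); print(n,pots(p,d,m,T))
    P=cloud(m,T,d,np.ones(d.shape,bool))
    k=(P[:,2]>.235)&(P[:,2]<.27)&(abs(P[:,0]-.49)<.06)&(abs(P[:,1]+.005)<.06);print(' grip',k.sum(),P[k].mean(0).round(4) if k.sum() else '')
"
```

```text
t 34.62 pos [ 0.4683 -0.1825  0.3732] yaw -5.0 F [0.4 0.1 0.8] w 1.0
side [(np.int32(88), array([304., 244.]), array([ 0.451, -0.057,  0.076]), array([ 0.439, -0.073,  0.063]), array([ 0.467, -0.047,  0.088])), (np.int32(122), array([260., 253.]), array([0.518, 0.058, 0.077]), array([0.5  , 0.037, 0.057]), array([0.544, 0.075, 0.088]))]
 grip 93 [ 0.4916 -0.0044  0.2534]
top [(np.int32(61), array([242., 202.]), array([0.523, 0.061, 0.088]), array([0.501, 0.039, 0.072]), array([0.54 , 0.076, 0.196])), (np.int32(82), array([280., 223.]), array([ 0.456, -0.061,  0.079]), array([ 0.442, -0.077,  0.065]), array([ 0.471, -0.045,  0.088]))]
 grip 49 [ 0.4948 -0.0053  0.2603]
wrist [(np.int32(447), array([198., 177.]), array([ 0.459, -0.066,  0.079]), array([ 0.439, -0.08 ,  0.062]), array([ 0.473, -0.044,  0.086]))]
 grip 986 [ 0.4967 -0.0116  0.2557]
```

View pics/side15.png

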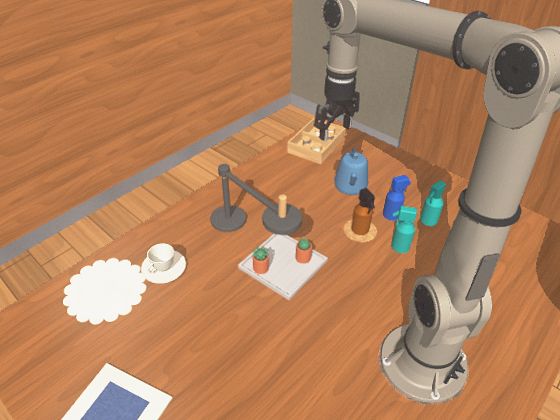

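View pics/top15.png

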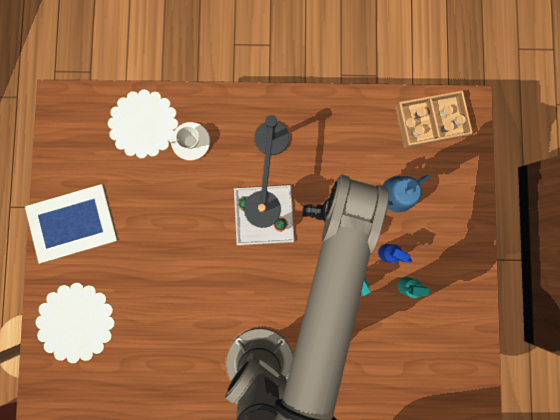

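View pics/wrist15.png

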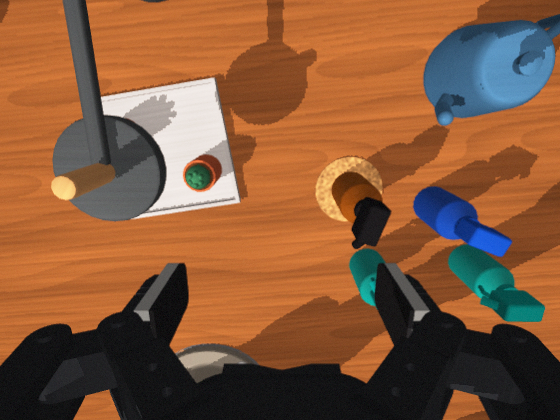

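The final pictures show everything in place. The lamp head is over the tray with its grip at about (0.494, -0.005), and the tray centre is (0.488, -0.005). Both pots are upright on the tray, the mister is on the cork, the teapot and cup are where they were, and the arm is clear. I'll let it settle for a few rows, then hand in.

apply_moves(
  targets=[
    [0,0,0,0,0,0,0],
    [0,0,0,0,0,0,0],
    [0,0,0,0,0,0,0],
    [0,0,0,0,0,0,0],
    [0,0,0,0,0,0,0],
    [0,0,0,0,0,0,0],
  ],
)

```text
time: 35.27
ee_pos: [0.468, -0.1842, 0.3733]
eef_rot: [0.0, 0.999, -0.045, 0.0]
force: [0.1, 0.9, 0.8]
gripper_width: 1.001
```

```bash
python3 -c "
from bench import ctrl
print(ctrl.sign_off())"
```

```text
the job is handed in; nothing more can be done
None
```

The job is done and handed in at about 35 s on the robot's clock; sign-off gives no verdict.

I swung the lamp aside and stood the two pots that were present upright on the tray. I then held the amber mister aimed at the tray middle for more than 3 s and stood it back on its coaster. Last, I swung the lamp back over the tray.

- **Aim:** the nozzle was 17.9 cm from the tray middle, with an aim error of about 0.3°. Both come from the arm's pose and the grip, not from a separate measurement.
- **Pots:** both are upright inside the tray. One moved about 4 cm after I placed it, probably the announced knock; I can't rule out dragging it on release. I placed the second pot opposite it, so the group centres on the tray to within about 3 mm.
- **Mister:** it is upright, about 2 mm from the coaster centre.
- **Lamp:** the head is about 6 mm from the tray centre along x and under 1 mm across. The arm's fixed length leaves that x offset.
- **Bystanders:** the teapot and cup show no visible change in the last pictures.
- **Disagreement:** the side camera put the coaster centre about 4 mm nearer the robot in x than the wrist camera. I aimed the mister's placing between the two, nearer the wrist reading.

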